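# Pack the aquarium fittings and wedge the sliding tray shut

### The job

Stand every fitting that is on the turntable upright inside the white sliding tray; once they are all in, slide the tray along its runners right up to its end stop. Then put the yellow wedge, head up, into the slot that has now come together beside the tray and tap its head down with the rubber-footed tapping block until it stops and its shoulder sits fully home on the slot's mouth. Finally stand the tapping block back upright on its cork coaster, leaving the other things on the cabinet where they are.

Things in the scene. Friction and masses are not known exactly. Their poses are not given: they have to be found in the camera images.
- turntable: Fixed round white plastic turntable, 280 mm across, top face 26 mm above the cabinet top; it does not turn. Origin on its axis at the underside. The fittings stand around its rim, about 80 mm from the axis.
- cave: Fitting: blue ceramic cave with a dark doorway: round foot 52 mm across and 8 mm thick, upright round sides 48 mm across up to 30 mm, domed top at 44 mm; about 120 g, low centre of mass. Origin at the centre of its underside, z up. Absent in some starts (then None from the beginning).
- diffuser: Fitting: clear glass diffuser: white ceramic foot 44 mm across and 7 mm thick, round glass body 38 mm across up to 32 mm, narrowing to a 14 mm neck up to 58 mm; about 70 g. Origin at the centre of its underside, z up. Absent in some starts (then None from the beginning).
- valve: Fitting: black plastic check valve with a red band: round foot 44 mm across and 7 mm thick, round body 30 mm across up to 40 mm, 8 mm nozzle up to 56 mm; about 60 g. Origin at the centre of its underside, z up. Absent in some starts (then None from the beginning).
- bracket: Fitting: grey suction-cup bracket: round foot 46 mm across, 12 mm high, square post 20 by 20 mm (sides along its x and y) from 12 to 48 mm, two-pronged clip 20 by 30 mm (x by y) from 48 to 58 mm with a slit between the prongs; about 70 g. Origin at the centre of its underside, z up. Absent in some starts (then None from the beginning).
- carriage (a joint): Position of the sliding tray in m: 0 at the loading end, 0.130 hard against the end stop. It slides along the tray's -y axis; friction about 1.5 N plus light damping, no spring; it stays where it is left.
- tray (a point): Middle (within 1 mm) of the inner floor of the white sliding tray (moves with it), 28 mm above the cabinet top; z up, y along the runners: the tray slides to its stop towards -y. Clear inside 118 mm in x by 222 mm in y; the walls are 6 mm thick (22 mm at the +y end) and rise 18 mm above the floor.
- pull_grip (a point): Top centre of the tray's upright orange pull grip, 26 mm (tray x) by 16 mm (tray y), standing 54 mm tall on the tray's +y end wall; top 100 mm above the cabinet top. Moves with the tray.
- slot (a point): Centre of the mouth of the upright wedge slot, fixed, 62 mm above the cabinet top; axes as the tray's. Half of the slot is in the blue fixed block (+x side), half in the tray's orange lug (-x side): they meet, 29 mm wide in y, only with the tray at its stop. Its x faces slope like the wedge. 50 mm deep: the wedge's shoulder, not its foot, stops it.
- pad (a joint): Travel in m of the slot's sprung black rubber +x face, 0 at rest, growing as it is pushed back to +x. At rest the slot's mouth is 18 mm wide in x (11 mm to -x, 7 mm to +x of the slot point). By its own weight the wedge stays about 14 mm proud and up to 2 mm to -x; driving it home takes roughly 8 to 20 N, rising, and it stays where driven; the pad then reads about 0.0037.
- wedge: Yellow plastic wedge, 80 g. Origin at the centre of its shoulder (underside of the head), z up. Head 34 mm (x) by 36 mm (y), 36 mm tall. Blade 45 mm long below the origin, 24 mm wide in y, tapering in x from 22 mm at the shoulder to 10 mm at the foot; a half turn makes no difference. Home: its x along the slot's x, origin at the slot point, shoulder on the mouth.
- wedge_stand: Fixed grey stand, 52 mm square, 56 mm tall, origin at the centre of its underside. The wedge hangs upright in it at the start, shoulder on its top, blade in a loose 28 by 28 mm hole.
- tapper: Tapping block, 300 g: black rubber foot 42 mm across and 22 mm high, round wooden handle 26 mm across from 22 to 90 mm. Origin at the centre of its underside, z up. Stands upright on the coaster at the start.
- coaster: Fixed round cork coaster, 72 mm across and 6 mm thick, place of the tapping block. Origin at the centre of its underside.
- food_jar: Bystander: fish food jar, 60 mm across, 75 mm tall. Leave it alone.
- plant_pot: Bystander: small terracotta pot, 64 mm across, 50 mm tall. Leave it alone.
- magnet: Bystander: black and green magnet cleaner, 50 by 70 by 33 mm. Leave it alone.
- conditioner: Bystander: white bottle with blue cap, 60 mm across, 140 mm tall. Leave it alone.
- scoop: Bystander: long spoon lying flat. Leave it alone.
Mind the look-alikes: they are no part of the job. Of the things that look like the wedge, the larger one is meant.

How it is judged:
By the outcome, as a careful person would: the job done as asked, in the order asked, and still so for the second after the job is handed in, with the robot touching nothing.
Of cave, diffuser, valve, bracket only 2 to 4 are there at a start; the rules pass over those that are not, and their reading is None.
At some moment in a run one of cave, diffuser, valve, bracket may be knocked a few centimetres aside while the robot is not near it.
It also fails if it takes over 210 s, if anything falls off the work surface, if the arm or the gripper's body presses on something with over 40 N, if the wrist force passes 120 N, or if a joint passes its speed limit or range.

### The arm

A 7-joint arm with a two-finger parallel gripper is mounted at the origin on the work surface. World frame = base frame: x ahead of the robot, y to its left, z up, the work surface at z = 0. Lengths are in m, angles in rad, forces in N, time in s.
With the tool pointing down it reaches from about 0.35 to 0.9 m from the base axis. Payload 19.9 kg.
Tool frame: the origin (TCP) lies at the very end of the fingers, on their centre line; the grasp point (between the pads) lies 19 mm behind it (arm.pinch_z is the distance from the TCP to the grasp point, in m); z points along the fingers, x is the direction in which the jaws open and shut, and the axes are right-handed (so a half turn about z gives the same grasp; the last joint's range is limited). The gripper opens to 94 mm and grips with 3 to 60 N. Pads are 16 mm wide; open, the fingers measure 119 mm over their backs; the gripper's body (75 mm by 177 mm) begins 78 mm behind the grasp point.
Start: joints at [-1.276, 0.417, -0.01, 1.614, 0.005, 1.111, -0.053], TCP at [0.207, 0.59, 0.205] pointing down, gripper open.
Joint ranges: [-2.81, 2.81], [-0.39, 2.02], [-1.27, 1.25], [0.06, 2.57], [-1.19, 4.33], [0.19, 2], [-2.82, 2.82]. Speed limits (rad/s): [1.89, 1.89, 2.39, 2.39, 3.01, 3.01, 3.01].

### API

Orientations are given as a 3x3 rotation matrix whose columns are the frame's x, y, z axes.
In Python, from station import readout, optics, order, arm gives the robot as it stands. The module is installed in compiled form; this text tells all that it offers.
- The arm moves only by the tool drive_tool, never from a script. Its argument "increments" is a list of rows, each an object of numbers: "x", "y", "z": the shift along the tool's x, y, z in units of 30 mm (1.0 is 30 mm); "turn": the turn about the tool's z in units of 6 degrees (1.0 is 6 degrees). A call has 1 to 5 rows; each row is the pose to reach, as a shift and turn from the pose commanded when the call began, along the tool's axes at that moment; what a row does not reach only later rows make up. A row lasts 1/12 s, in which the tool goes at most 41.7 mm and 7.16 degrees, less where a joint would pass 70% of its speed; a pose out of reach is approached as far as the arm can. A call with a gripper value outside its range is refused whole. "grip" is the closure, from 0 (fully open) to 1 (shut), set as the call begins (left out, the last holds). The fingers move at their own pace and stop on an object; "force" is the grip in N (left out, the last holds). Time passes only in rows, so rows that repeat a pose let the fingers close. It gives the time, the measured TCP pose, the force and the opening at its end, in the units of the state.
- readout.state(): the state, without advancing time (a new reading comes with each control period).
- optics.read_camera(name): name is "side" or "top"; returns a dict with "color" (420x560x3 uint8, red, green, blue), "intrinsics" (3x3 intrinsics, pixels), "k1" (the pictures are not rectified: a ray, as slopes to the right and down, at radius r is drawn at 1 + k1 r^2 times it, then the intrinsics apply), "xyz" and "orientation" of the camera in the world. Camera axes: x right, y down, z forward; pixel columns grow to the right and rows downward; lengths in m; the calibration is good to about 2 mm. A picture is of the moment at which its call begins. There is no depth.
- order.sign_off(): hands the job in, once; it reports no verdict.
The state is a dict: "time_s": time; "joint_pos": joint angles; "qvel": joint speeds; "effort": joint torques, N m; "tool_pos": TCP position; "ee_rot": TCP orientation; "force": force on the tool from outside, world axes, zero at the start; "wrist_torque": the same for the moment, N m; "width": finger opening in m.
Only numpy, scipy, OpenCV 4.12 (cv2) and the standard library are available. Lean on these libraries where they do the work, as an engineer would, in place of code of your own. Each camera call takes 0.05 s, during which the arm holds its last target.

## Working session

There is one attempt and no reset: what is moved stays moved. The work goes in short steps, Python scripts to look and compute and a tool call to move; the robot and the scene stay as the last step left them, time stands still between calls to the robot, and variables do not carry over. Pictures are saved under pics/ and viewed, and the job is handed in when it is done.

Besides the shell and the picture viewer there is one more tool, called by a JSON object that holds its "op" and its "data", one argument or row to a line. drive_tool: Moves the arm, as the interface text tells. Its arguments: {"type":"object","properties":{"increments":{"type":"array"},"grip":{"type":"number"},"force":{"type":"number"}},"required":["increments"]}

```bash
mkdir -p pics; ls; cat > h.py <<'E'
import numpy as np, cv2
from station import readout, optics, order, arm
def snap(name, tag):
    c=optics.read_camera(name); cv2.imwrite(f'pics/{tag}.png', c['color'][:,:,::-1]); 
    np.savez(f'pics/{tag}.npz', **c); return c
def load(tag): return dict(np.load(f'pics/{tag}.npz'))
def ray(c,u,v):
    K=c['intrinsics']; k=float(c['k1'])
    xd=(u-K[0,2])/K[0,0]; yd=(v-K[1,2])/K[1,1]
    p=cv2.undistortPoints(np.array([[[u,v]]],float),K,np.array([k,0,0,0.]),None,None)[0,0]
    return c['orientation']@np.array([p[0],p[1],1.])
def atz(c,u,v,z):
    d=ray(c,u,v); o=np.array(c['xyz']); return o+d*(z-o[2])/d[2]
def proj(c,P):
    P=np.atleast_2d(P); q=(P-c['xyz'])@c['orientation']
    s=q[:,:2]/q[:,2:]; r2=(s**2).sum(1,keepdims=True); s=s*(1+float(c['k1'])*r2)
    K=c['intrinsics']; return np.c_[s[:,0]*K[0,0]+K[0,2], s[:,1]*K[1,1]+K[1,2]]
E
python3 - <<'E'
from h import *
for n in('top','side'):
    c=snap(n,n+'0'); print(n,c['intrinsics'],c['k1'],c['xyz'],c['orientation'])
s=readout.state(); print(s); print(arm.pinch_z, [a for a in dir(arm) if a[0]!='_'])
E
```

```text
pics
top [[455.93363342   0.         279.47511844]
 [  0.         455.93363342 211.34004523]
 [  0.           0.           1.        ]] -0.05511580610178054 [ 0.330677   -0.01333495  1.27957388] [[-0.02204498 -0.98212325  0.18694369]
 [-0.99971165  0.0234357   0.00523218]
 [-0.0095198  -0.18677444 -0.9823567 ]]
side [[523.52670644   0.         277.00374201]
 [  0.         523.52670644 207.34117055]
 [  0.           0.           1.        ]] -0.025839514271741717 [-0.26791814 -0.79293013  0.89233942] [[ 0.67038648 -0.43814984  0.59883778]
 [-0.74190253 -0.38192839  0.55110012]
 [-0.01275128 -0.81372933 -0.5811041 ]]
{'time_s': 0.1, 'joint_pos': array([-1.27547132,  0.41792372, -0.0103224 ,  1.61409957,  0.00470025,
        1.11070774, -0.05299847]), 'qvel': array([ 0.00078447,  0.00022788, -0.00247182, -0.00108493,  0.00151929,
       -0.00015134, -0.00251474]), 'effort': array([ 5.69526637e-04, -8.52579832e+01,  6.39387332e-01, -4.26696754e+01,
       -4.89511178e-02,  1.63851643e-02,  5.56750490e-05]), 'tool_pos': array([0.20644523, 0.58956103, 0.20488792]), 'ee_rot': array([[ 3.30466240e-01,  9.43817768e-01, -2.93056508e-04],
       [ 9.43817158e-01, -3.30466361e-01, -1.07519975e-03],
       [-1.11163794e-03,  7.87254568e-05, -9.99999379e-01]]), 'force': array([ 0.31139564,  0.05079452, -0.62819183]), 'wrist_torque': array([ 0.01637968, -0.01005236, -0.01640846]), 'width': 0.09437544134681493}
0.0188 ['Unreachable', 'pinch_z']
```

View pics/top0.png

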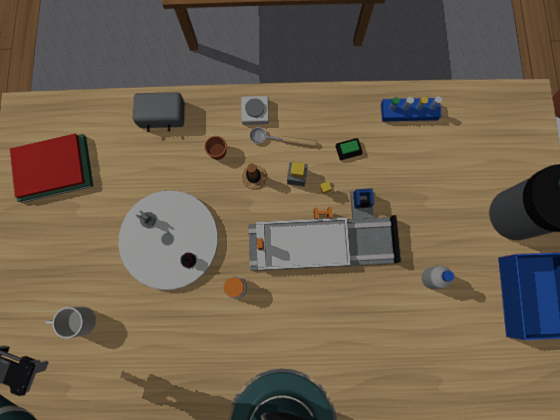

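View pics/side0.png

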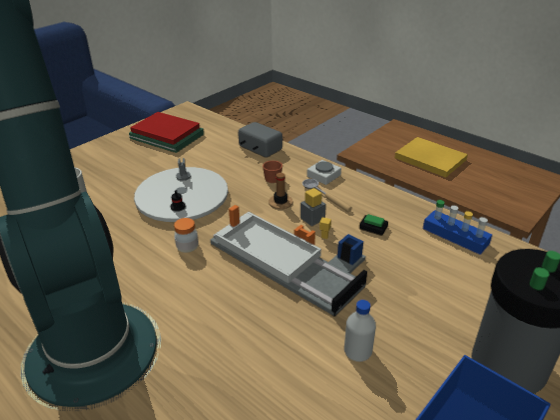

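The top view shows two fittings on the turntable: a grey bracket near (147,219) and a black valve near (189,260). The tray's pull grip is at (261,244). The large wedge is on its stand at (298,171), with a smaller yellow look-alike at (326,188). The tapper is at (254,175) and the blue slot block at (363,198). I'll enlarge these.

```bash
python3 - <<'E'
import cv2,numpy as np
a=cv2.imread('pics/top0.png'); s=cv2.imread('pics/side0.png')
cv2.imwrite('pics/z1.png',cv2.resize(a[150:290,110:270],None,fx=5,fy=4.28,interpolation=cv2.INTER_CUBIC)[:600,:800])
cv2.imwrite('pics/z2.png',cv2.resize(a[150:280,235:405],None,fx=4.6,fy=4.6,interpolation=cv2.INTER_CUBIC))
cv2.imwrite('pics/z3.png',cv2.resize(s[150:310,205:375],None,fx=3.7,fy=3.7,interpolation=cv2.INTER_CUBIC))
E
```

```text
(no output)
```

View pics/z1.png

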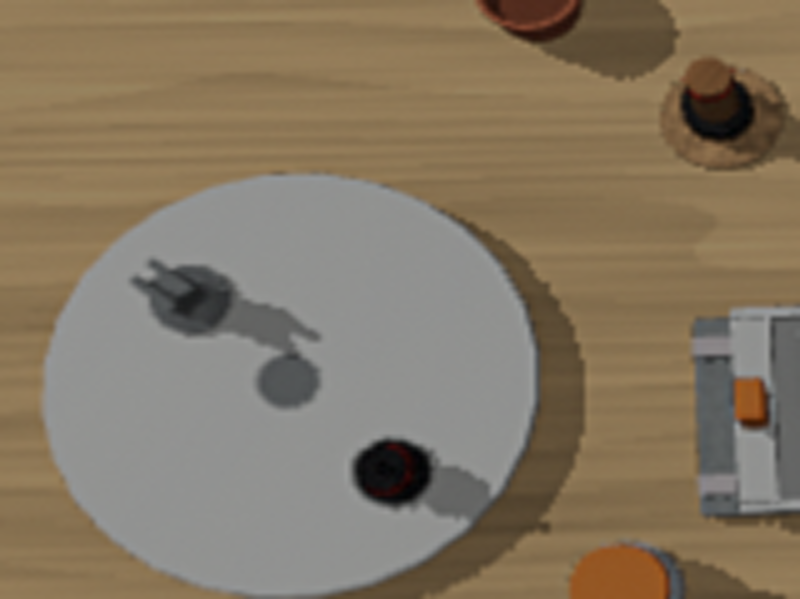

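View pics/z2.png

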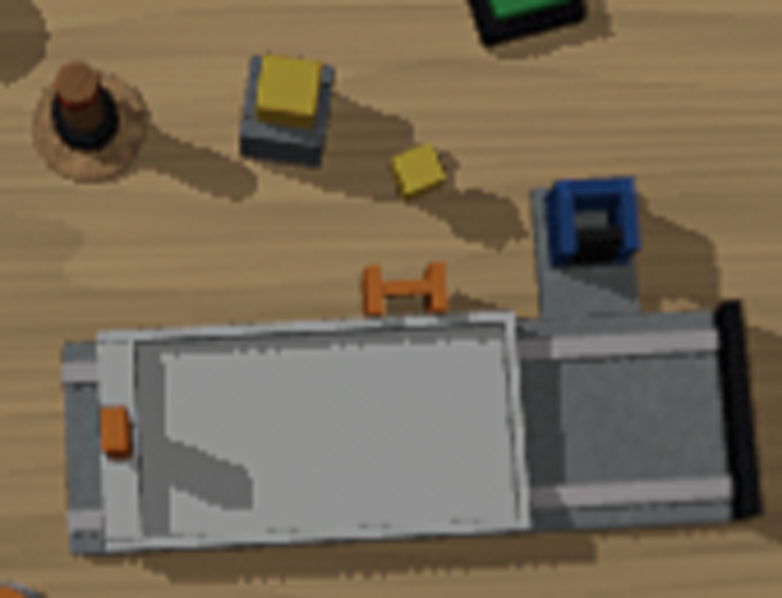

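View pics/z3.png

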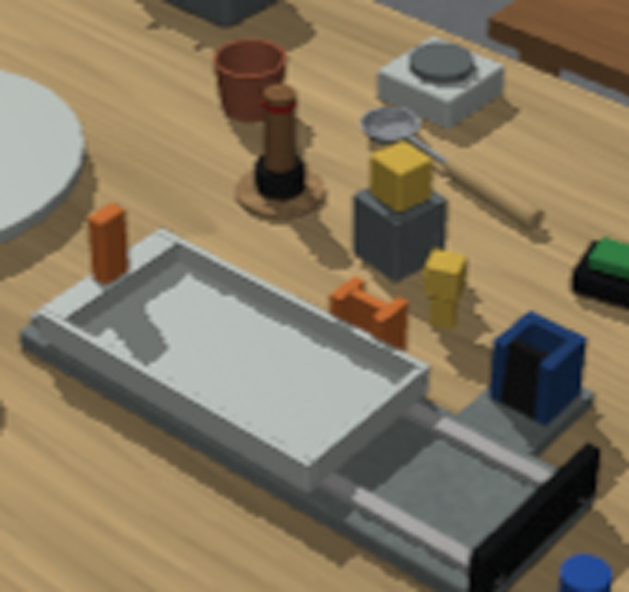

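```bash
cat > m1.py <<'E'
from h import *
t=load('top0'); s=load('side0')
Z1=lambda u,v:(110+u/5,150+v/4.28)
Z2=lambda u,v:(235+u/4.6,150+v/4.6)
Z3=lambda u,v:(205+u/3.7,150+v/3.7)
def tp(n,uv,z): print(n,np.round(atz(t,*uv,z)[:2],4))
def sd(n,uv,z): print('   side',n,np.round(atz(s,*uv,z)[:2],4))
for p in[(98,332),(517,312),(528,528),(105,548)]: tp('tray corner',Z2(*p),.046)
for p in[(165,230),(428,370),(308,487),(35,318)]: sd('tray corner',Z3(*p),.046)
tp('grip top',Z2(113,421),.1); sd('grip top',Z3(108,213),.1)
tp('tapper top',Z2(76,78),.096); sd('tapper',Z3(280,97),.096)
tp('coaster',Z2(90,124),.006); sd('coaster',Z3(281,192),.006)
for p in[(264,55),(323,60),(313,127),(256,117)]: tp('wedge top',Z2(*p),.092)
for p in[(402,143),(433,163),(402,184),(371,164)]: sd('wedge top',Z3(*p),.092)
for p in[(258,52),(333,68),(323,165),(240,155)]: tp('stand',Z2(*p),.056 if p[1]<100 else 0)
for p in[(547,182),(634,178),(636,258),(551,265)]: tp('block top',Z2(*p),.062)
for p in[(538,315),(585,350),(546,378),(495,350)]: sd('block top',Z3(*p),.062)
for p in[(362,268),(445,264),(445,312),(366,315)]: tp('lug',Z2(*p),.062)
tp('turntable',Z1(290,385),.026)
tp('valve nozzle',Z1(388,468),.082);tp('valve foot c',Z1(394,473),.033)
tp('bracket foot',Z1(190,300),.038)
E
python3 m1.py
```

```text
tray corner [0.5367 0.0575]
tray corner [ 0.5429 -0.1928]
tray corner [ 0.4143 -0.193 ]
tray corner [0.4084 0.055 ]
   side tray corner [0.5378 0.0512]
   side tray corner [ 0.54   -0.1951]
   side tray corner [ 0.4013 -0.2088]
   side tray corner [0.4031 0.0464]
grip top [0.4764 0.0465]
   side grip top [0.4745 0.042 ]
tapper top [0.6795 0.0656]
   side tapper [0.6731 0.0569]
coaster [0.6758 0.0631]
   side coaster [0.6737 0.0574]
wedge top [ 0.692 -0.045]
wedge top [ 0.688  -0.0796]
wedge top [ 0.6475 -0.0724]
wedge top [ 0.6543 -0.0393]
   side wedge top [ 0.6894 -0.0507]
   side wedge top [ 0.6836 -0.0846]
   side wedge top [ 0.6475 -0.0845]
   side wedge top [ 0.6527 -0.0511]
stand [ 0.7049 -0.0424]
stand [ 0.6937 -0.0875]
stand [ 0.6472 -0.0825]
stand [ 0.655  -0.0306]
block top [ 0.6183 -0.2124]
block top [ 0.6195 -0.2645]
block top [ 0.5709 -0.2627]
block top [ 0.5678 -0.2121]
   side block top [ 0.6201 -0.227 ]
   side block top [ 0.6101 -0.2726]
   side block top [ 0.5694 -0.2698]
   side block top [ 0.5705 -0.2273]
lug [ 0.5687 -0.1001]
lug [ 0.5699 -0.1493]
lug [ 0.5411 -0.1481]
lug [ 0.5404 -0.1015]
turntable [0.4956 0.3052]
valve nozzle [0.4357 0.2378]
valve foot c [0.4367 0.2447]
bracket foot [0.5509 0.3596]
```

```bash
cat >> h.py <<'E'
def crop(tag,out,u0,v0,u1,v1,f):
    a=cv2.imread(f'pics/{tag}.png')[v0:v1,u0:u1]
    M=np.array([[f,0,0],[0,f,0]],float)
    b=cv2.warpAffine(a,M,(int(f*(u1-u0)),int(f*(v1-v0))),flags=cv2.INTER_CUBIC)  # zoom px/f + off = px
    for i in range(u0-u0%10+10,u1,10):
        cv2.line(b,(int((i-u0)*f),0),(int((i-u0)*f),6),(0,255,255),1); cv2.putText(b,str(i),(int((i-u0)*f),16),0,.35,(0,255,255),1)
    for i in range(v0-v0%10+10,v1,10):
        cv2.line(b,(0,int((i-v0)*f)),(6,int((i-v0)*f)),(0,255,255),1); cv2.putText(b,str(i),(8,int((i-v0)*f)),0,.35,(0,255,255),1)
    cv2.imwrite(f'pics/{out}.png',b)
def plan(x,y,z,yawdeg=None):
    s=readout.state(); R=s['ee_rot']; d=R.T@(np.array([x,y,z])-s['tool_pos'])/.03
    yaw=np.degrees(np.arctan2(R[1,0],R[0,0]))
    out=dict(x=d[0],y=d[1],z=d[2])
    if yawdeg is not None:
        e=(yawdeg-yaw+90)%180-90; out['turn']=-e/6
    print('tcp',np.round(s['tool_pos'],4),'yaw %.2f'%yaw,'w %.4f'%s['width'],'F',np.round(s['force'],1),'t %.1f'%s['time_s'])
    print({k:round(float(v),3) for k,v in out.items()})
E
python3 - <<'E'
from h import *
crop('side0','z4',150,150,210,215,9)
crop('top0','z5',125,195,215,280,7)
t=load('top0')
s=readout.state(); print(proj(t,s['tool_pos']), np.linalg.det(s['ee_rot']))
plan(.437,.244,.17,None)
E
```

```text
[[ 25.99841564 356.12479998]] 1.0
tcp [0.2064 0.5896 0.2049] yaw 70.70 w 0.0944 F [ 0.3  0.1 -0.6] t 0.1
{'x': -8.331, 'y': 11.06, 'z': 1.173}
```

View pics/z4.png

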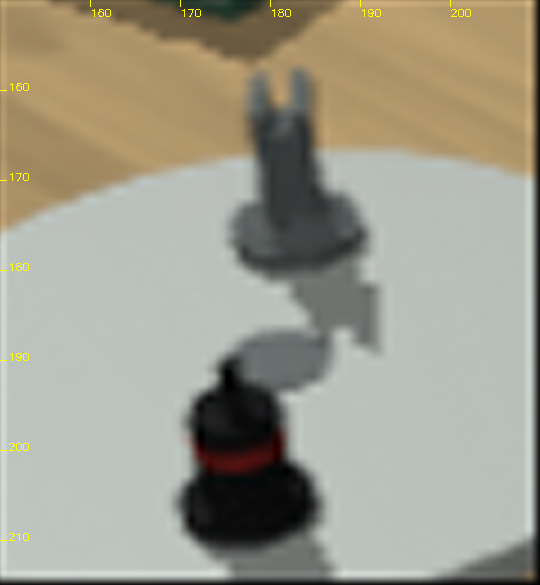

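View pics/z5.png

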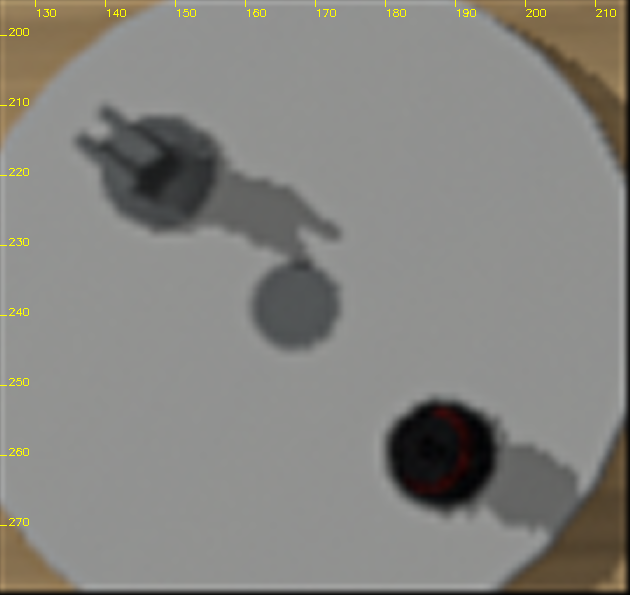

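The side view confirms the two fittings: the bracket (two prongs, slit facing the camera) and the valve with its red band. I'll move above the valve and use the gripper itself to check the camera calibration.

{"op": "drive_tool", "data": {
  "increments": [
    {"x":-1,"y":1},
    {"x":-2,"y":2.3},
    {"x":-3,"y":3.5},
    {"x":-3.8,"y":4.8},
    {"x":-4.2,"y":5.5}
  ],
  "grip": 0.4
}}

```text
$.increments[0]: bad value
```

{"op": "drive_tool", "data": {
  "increments": [
    {"x":-1,"y":1},
    {"x":-2,"y":2.3},
    {"x":-3,"y":3.5},
    {"x":-3.8,"y":4.8},
    {"x":-4.1,"y":5.5}
  ]
}}

```text
$.increments[0]: bad value
```

```bash
python3 - <<'E'
from h import *
plan(.437,.244,.12,70.7)
t=snap('top','top1'); s=snap('side','side1')
st=readout.state(); p=st['tool_pos']; R=st['ee_rot']
print(proj(t,p),proj(s,p))
crop('top1','z6',130,190,250,290,6)
crop('side1','z7',120,100,240,230,4.6)
E
```

```text
tcp [0.2064 0.5896 0.2049] yaw 70.70 w 0.0944 F [ 0.3  0.1 -0.6] t 0.1
{'x': -8.329, 'y': 11.06, 'z': 2.84, 'turn': 0.0}
[[ 25.91413623 356.11977506]] [[ 25.46887188 143.76698722]]
```

View pics/z6.png

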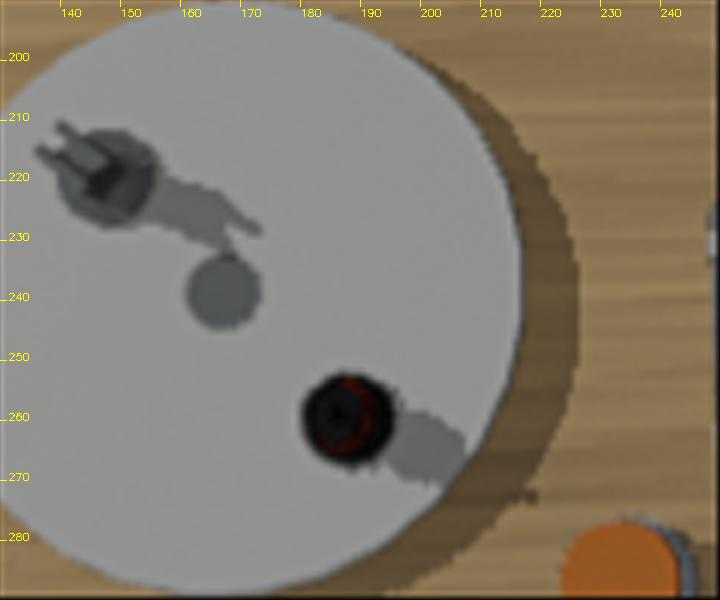

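View pics/z7.png

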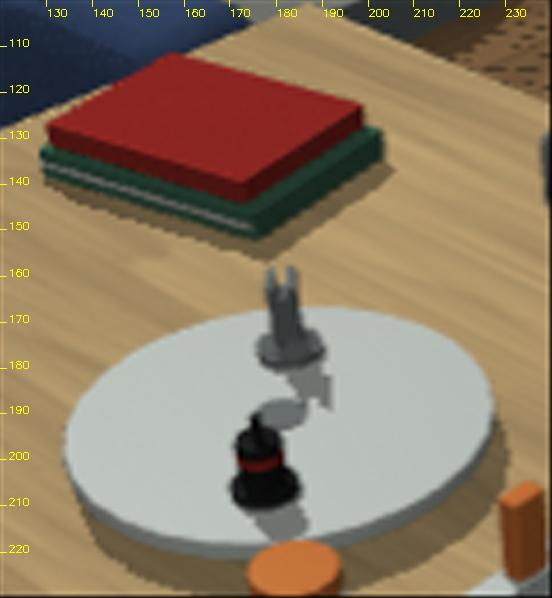

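The move was refused, possibly because every field is required in each row.

{"op": "drive_tool", "data": {
  "increments": [
    {"x":-0.8,"y":1,"z":0,"turn":0},
    {"x":-1.6,"y":2.1,"z":0,"turn":0},
    {"x":-2.4,"y":3.2,"z":0,"turn":0},
    {"x":-3.2,"y":4.3,"z":0,"turn":0},
    {"x":-4.2,"y":5.5,"z":0,"turn":0}
  ],
  "grip": 0.4
}}

```text
time_s: 0.62
tool_pos: [0.3188, 0.4193, 0.2054]
ee_rot: [[0.33, 0.944, 0.0], [0.944, -0.33, 0.0], [0.0, 0.0, -1.0]]
force: [1.4, 1.1, 1.1]
width: 0.0643
```

{"op": "drive_tool", "data": {
  "increments": [
    {"x":-1.4,"y":1.8,"z":0,"turn":0},
    {"x":-2.2,"y":2.9,"z":0,"turn":0},
    {"x":-3.2,"y":4.3,"z":0,"turn":0},
    {"x":-4.0,"y":5.3,"z":0,"turn":0},
    {"x":-4.0,"y":5.3,"z":0,"turn":0}
  ]
}}

```text
time_s: 1.03
tool_pos: [0.4297, 0.2521, 0.2056]
ee_rot: [[0.332, 0.943, 0.0], [0.943, -0.332, -0.0], [-0.0, 0.0, -1.0]]
force: [1.4, -0.3, -0.3]
width: 0.0561
```

{"op": "drive_tool", "data": {
  "increments": [
    {"x":0,"y":0,"z":0,"turn":0},
    {"x":0,"y":0,"z":0,"turn":0}
  ]
}}

```text
time_s: 1.2
tool_pos: [0.4292, 0.2536, 0.2055]
ee_rot: [[0.334, 0.943, 0.0], [0.943, -0.334, -0.0], [-0.0, 0.0, -1.0]]
force: [-0.2, 0.7, -0.4]
width: 0.0561
```

```bash
python3 - <<'E'
from h import *
plan(.437,.244,.12,70.7)
t=snap('top','top1'); s=snap('side','side1')
st=readout.state(); p=st['tool_pos']; R=st['ee_rot']
print(proj(t,p),proj(s,p))
crop('top1','z6',130,190,250,290,6)
crop('side1','z7',120,100,240,230,4.6)
E
```

```text
tcp [0.4292 0.2536 0.2055] yaw 70.51 w 0.0561 F [-0.2  0.7 -0.4] t 1.2
{'x': -0.215, 'y': 0.353, 'z': 2.85, 'turn': -0.031}
[[169.2250673  258.41884588]] [[163.45922226 152.4309183 ]]
```

View pics/z6.png

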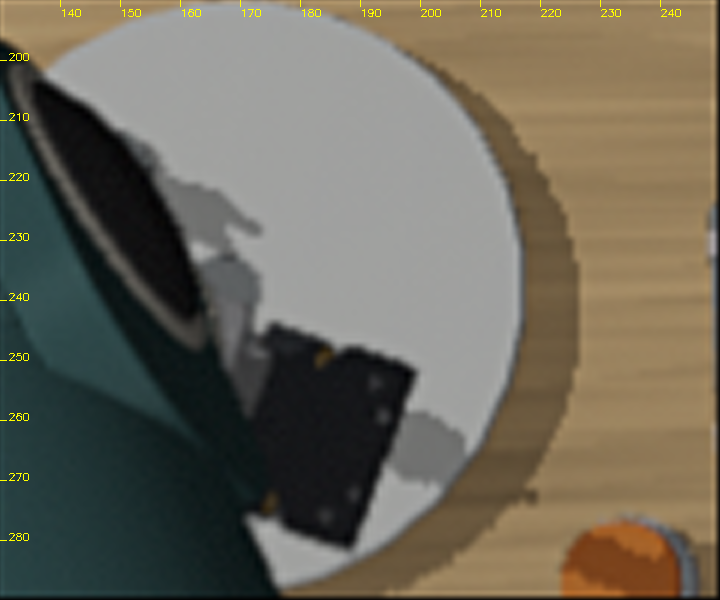

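View pics/z7.png

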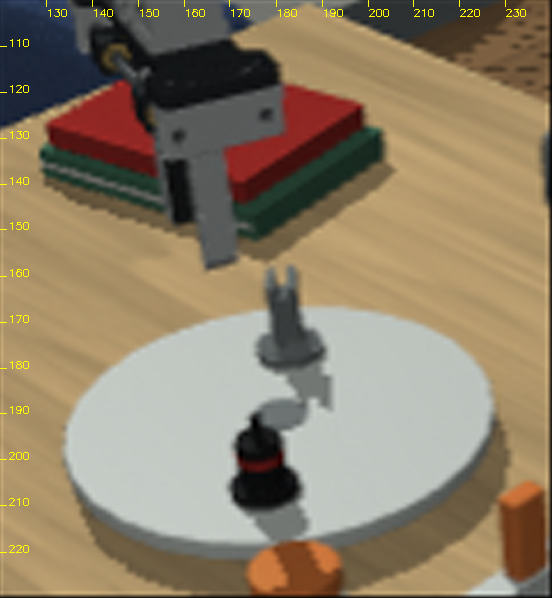

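```bash
python3 - <<'E'
from h import *
crop('top0','a1',240,150,340,225,8)
crop('top0','a2',325,180,405,275,6.3)
crop('side0','a3',205,165,305,240,8)
crop('side0','a4',280,200,380,310,5.4)
crop('top0','a5',240,210,340,280,8)
crop('side0','a6',200,190,300,275,7)
E
```

```text
(no output)
```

View pics/a1.png

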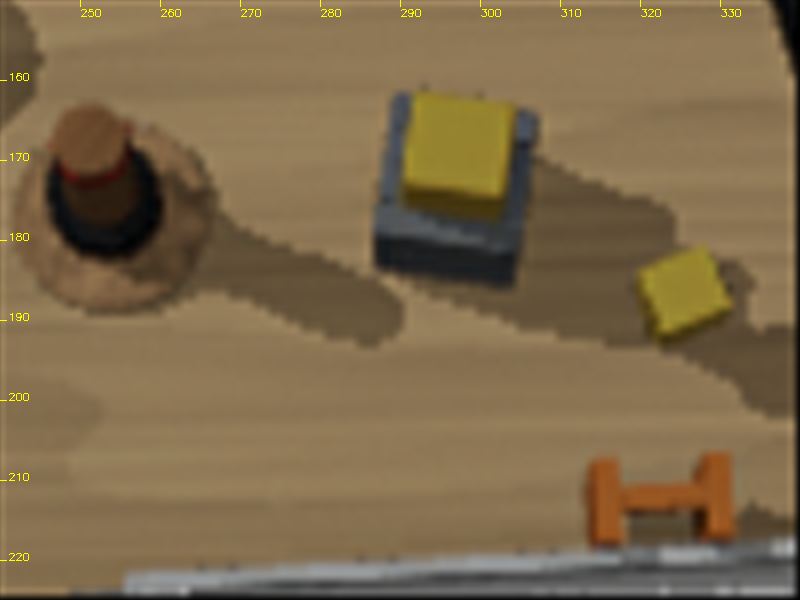

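View pics/a2.png

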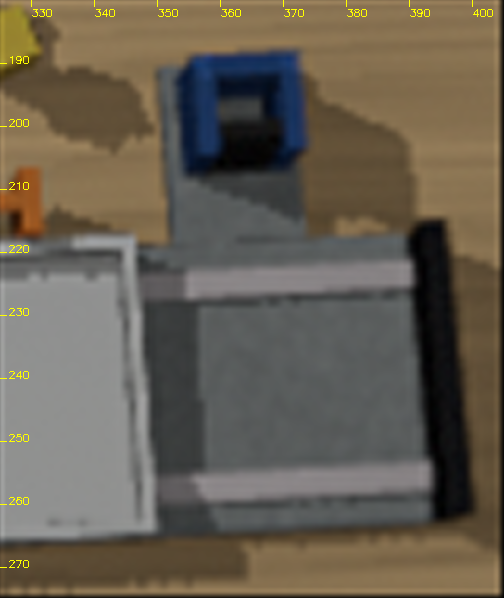

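View pics/a3.png

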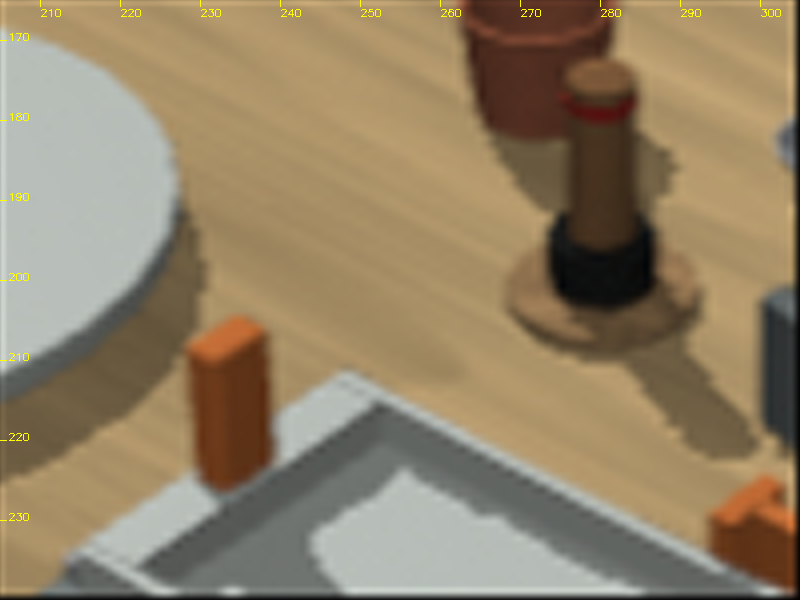

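View pics/a4.png

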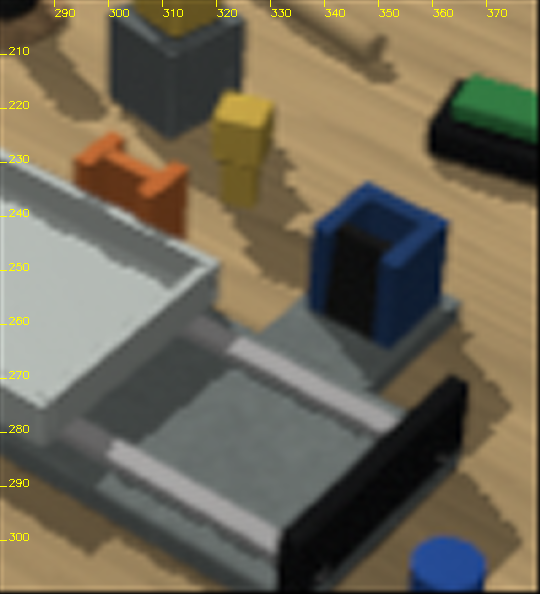

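View pics/a5.png

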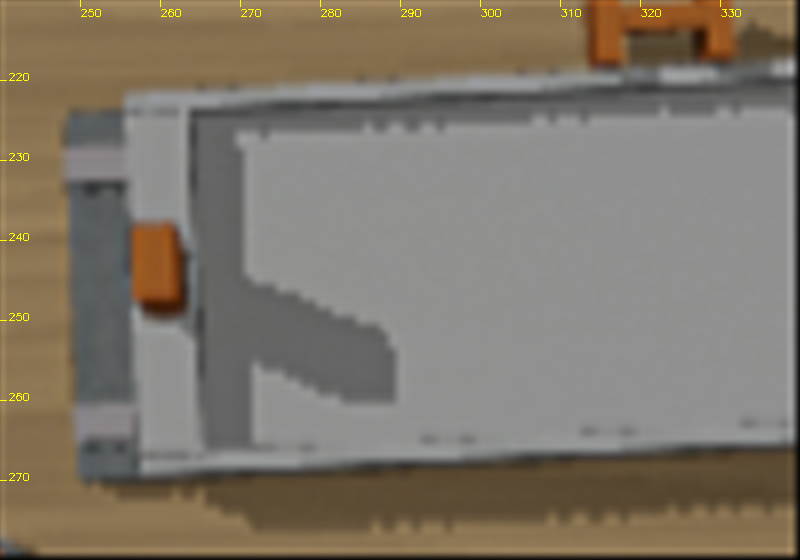

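View pics/a6.png

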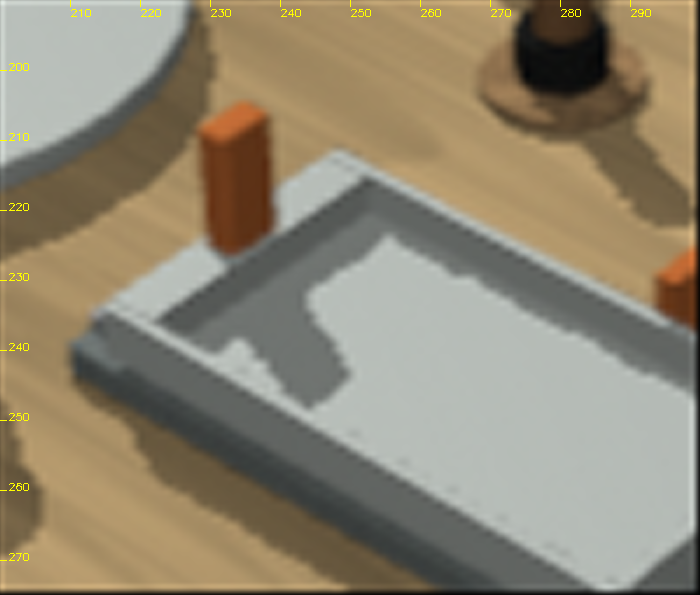

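```bash
cat > fit.py <<'E'
from h import *
from scipy.optimize import least_squares
from scipy.spatial.transform import Rotation as Ro
t=load('top0'); s=load('side0')
def adj(c,p):
    d=dict(c); d['xyz']=c['xyz']+p[:3]*.002; d['orientation']=c['orientation']@Ro.from_rotvec(p[3:]*.002).as_matrix(); return d
tray=np.array([[.065,.133],[-.065,.133],[.065,-.117],[-.065,-.117]])  # rim corners rel. floor mid: +y 111+22, -y 111+6
ttop=np.array([[255.6,221.5],[257.3,269.4],[346.4,217],[349.9,264.1]])
tsid=np.array([[248.5,211.5],[214,234.2],[320.4,248.7],[288.5,275.]])
sing={'grip':(.1,(259.5,242.5),(233.5,207.5)),'coaster':(.006,(254.4,177.3),(280.3,202.)),'tapper':(.096,(251.5,167.9),(280.1,174.9)),
'wedge':(.092,(297.4,168.),(313.6,194.2)),'block':(.062,(363.4,197.5),(350.2,241.5)),'nozzle':(.082,(186.7,259.3),(175.3,190.6)),
'vfoot':(.033,(188.1,260),(177.7,205.6)),'bfoot':(.038,(147.7,219.7),(183.1,175.3)),'tt':(.026,(168,239.8),None)}
names=list(sing)
def unpack(v):
    return adj(t,v[:6]),adj(s,v[6:12]),v[12:15],v[15:].reshape(-1,2)
def res(v):
    T,S,tr,P=unpack(v); r=[v[:12]]
    a=tr[2]; Rz=np.array([[np.cos(a),-np.sin(a)],[np.sin(a),np.cos(a)]])
    W=np.c_[tray@Rz.T+tr[:2],np.full(4,.046)]
    r+= [((proj(T,W)-ttop)/.5).ravel(),((proj(S,W)-tsid)/.5).ravel()]
    for n,p in zip(names,P):
        z,a1,b1=sing[n]; w=np.array([*p,z])
        r.append((proj(T,w)-a1).ravel()/.5)
        if b1: r.append((proj(S,w)-b1).ravel()/.7)
    r.append((proj(S,np.array([0.4292,0.2536,0.2055]))-(164.5,152.7)).ravel()/1.)
    return np.concatenate(r)
v0=np.zeros(15+2*len(names)); v0[12:15]=[.475,-.07,.02]
for i,n in enumerate(names): v0[15+2*i:17+2*i]=atz(t,*sing[n][1],sing[n][0])[:2]
if __name__=='__main__':
    o=least_squares(res,v0,loss='soft_l1'); v=o.x
    T,S,tr,P=unpack(v); print('cam',np.round(v[:12],2)); print('tray',tr[:2],np.degrees(tr[2])); 
    for n,p in zip(names,P):
        z,a1,b1=sing[n]; w=np.array([*p,z]); print(n,np.round(p,4),'rt',np.round(proj(T,w)-a1,1),'rs',np.round(proj(S,w)-b1,1) if b1 else '')
    a=tr[2];Rz=np.array([[np.cos(a),-np.sin(a)],[np.sin(a),np.cos(a)]]);W=np.c_[tray@Rz.T+tr[:2],np.full(4,.046)]
    print(np.round(proj(T,W)-ttop,1),np.round(proj(S,W)-tsid,1))
    np.save('cal.npy',v[:12])
E
python3 fit.py
```

```text
cam [ 0.15 -0.2   0.09  0.19  0.35 -0.04 -0.13  0.05  0.03  0.49 -0.21  0.05]
tray [ 0.47786823 -0.07602656] 1.6886272808562814
grip [0.4746 0.0456] rt [[-0.  0.]] rs [[0.1 0. ]]
coaster [0.6753 0.0622] rt [[0.  0.1]] rs [[ 0.1 -0.4]]
tapper [0.6778 0.0646] rt [[-0. -0.]] rs [[-0.   0.2]]
wedge [ 0.6753 -0.0599] rt [[0.2 0.1]] rs [[-0.3 -1.7]]
block [ 0.5972 -0.239 ] rt [[ 0.2 -0.4]] rs [[-0.9  0.4]]
nozzle [0.4365 0.2397] rt [[-0.3  0. ]] rs [[0.6 1.6]]
vfoot [0.439  0.2451] rt [[ 0.1 -0. ]] rs [[-0.2 -0.2]]
bfoot [0.5527 0.3586] rt [[0.2 0. ]] rs [[-0.3 -1. ]]
tt [0.4968 0.3039] rt [[0. 0.]] rs 
[[-0.3  0.2]
 [ 0.1 -0.2]
 [-0.2 -0.1]
 [ 0.1  0.2]] [[-0.3 -0.1]
 [ 0.2 -0.2]
 [ 0.9 -0.1]
 [-0.2  1. ]]
```

```bash
cat >> h.py <<'E'
def cal(c,which):
    from scipy.spatial.transform import Rotation as Ro
    v=np.load('cal.npy'); p=v[:6] if which=='top' else v[6:12]
    d=dict(c); d['xyz']=c['xyz']+p[:3]*.002; d['orientation']=c['orientation']@Ro.from_rotvec(p[3:]*.002).as_matrix(); return d
E
python3 - <<'E'
from h import *
plan(.4385,.2445,.09,None)
# bracket yaw overlay
t=cal(load('top0'),'top'); s=cal(load('side0'),'side')
b=np.array([.5527,.3586])
def box(x0,x1,y0,y1,z0,z1):
    P=np.array([[x,y,z] for z in(z0,z1) for x,y in((x0,y0),(x1,y0),(x1,y1),(x0,y1))])
    E=[(0,1),(1,2),(2,3),(3,0),(4,5),(5,6),(6,7),(7,4),(0,4),(1,5),(2,6),(3,7)]; return P,E
rows=[]
for cam,tag,u0,v0,f in((t,'top0',125,200,9),(s,'side0',165,150,9)):
    out=[]
    for yaw in(45,55,65,75):
        a=cv2.imread(f'pics/{tag}.png')[v0:v0+35,u0:u0+35 if tag=='top0' else u0+35]
        im=cv2.resize(a,(190,190),interpolation=cv2.INTER_CUBIC); f=190/35
        r=np.radians(yaw);R=np.array([[np.cos(r),-np.sin(r)],[np.sin(r),np.cos(r)]])
        for P,E in(box(-.01,.01,.005,.015,.048,.058),box(-.01,.01,-.015,-.005,.048,.058)):
            W=np.c_[P[:,:2]@R.T+b,P[:,2]+.026]; q=(proj(cam,W)-(u0,v0)+0)*f
            for i,j in E: cv2.line(im,tuple(np.int32(q[i])),tuple(np.int32(q[j])),(0,0,255),1)
        out.append(im)
    rows.append(np.hstack(out))
cv2.imwrite('pics/yaw.png',np.vstack(rows))
E
```

```text
tcp [0.4279 0.2557 0.2054] yaw 70.74 w 0.0559 F [ 0.3  0.6 -1. ] t 1.3
{'x': -0.237, 'y': 0.457, 'z': 3.846}
```

View pics/yaw.png

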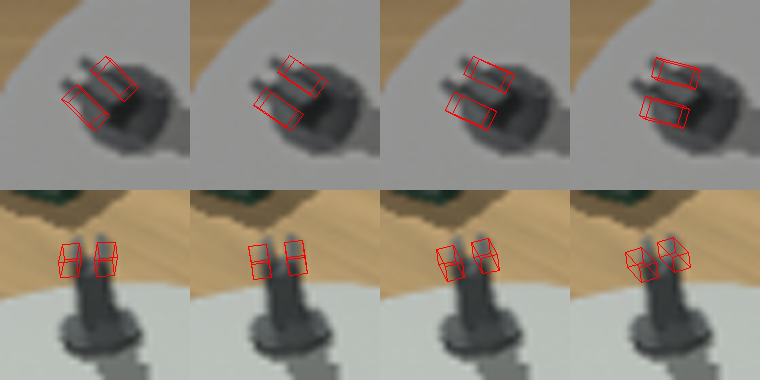

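```bash
cat > ov.py <<'E'
from h import *
t=cal(load('top0'),'top'); s=cal(load('side0'),'side')
b=np.array([.5527,.3586])
def box(x0,x1,y0,y1,z0,z1):
    P=np.array([[x,y,z] for z in(z0,z1) for x,y in((x0,y0),(x1,y0),(x1,y1),(x0,y1))])
    E=[(0,1),(1,2),(2,3),(3,0),(4,5),(5,6),(6,7),(7,4),(0,4),(1,5),(2,6),(3,7)]; return P,E
rows=[]
for cam,tag,u0,v0 in((t,'top0',125,200),(s,'side0',165,150)):
    out=[]
    for yaw in(-47,-37,-27,-17):
        a=cv2.imread(f'pics/{tag}.png')[v0:v0+35,u0:u0+35]
        f=190/35; im=cv2.warpAffine(a,np.array([[f,0,0],[0,f,0]],float),(190,190),flags=cv2.INTER_CUBIC)
        r=np.radians(yaw);R=np.array([[np.cos(r),-np.sin(r)],[np.sin(r),np.cos(r)]])
        for P,E in(box(.004,.01,-.015,.015,.048,.058),box(-.01,-.004,-.015,.015,.048,.058)):
            W=np.c_[P[:,:2]@R.T+b,P[:,2]+.026]; q=(proj(cam,W)-(u0,v0))*f
            for i,j in E: cv2.line(im,tuple(np.int32(q[i])),tuple(np.int32(q[j])),(0,0,255),1)
        out.append(im)
    rows.append(np.hstack(out))
cv2.imwrite('pics/yaw2.png',np.vstack(rows))
E
python3 ov.py
```

```text
(no output)
```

View pics/yaw2.png

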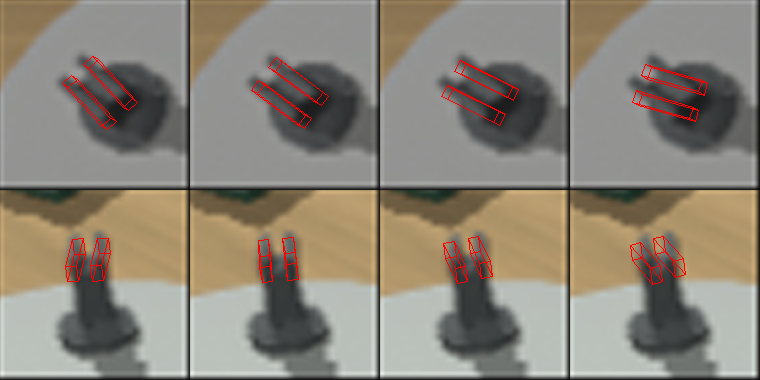

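{"op": "drive_tool", "data": {
  "increments": [
    {"x":-0.15,"y":0.3,"z":1,"turn":0},
    {"x":-0.24,"y":0.46,"z":2,"turn":0},
    {"x":-0.24,"y":0.46,"z":3,"turn":0},
    {"x":-0.24,"y":0.46,"z":3.5,"turn":0},
    {"x":-0.24,"y":0.46,"z":3.5,"turn":0}
  ]
}}

```text
time_s: 1.72
tool_pos: [0.4367, 0.2439, 0.0975]
ee_rot: [[0.328, 0.945, -0.004], [0.945, -0.328, -0.003], [-0.004, -0.003, -1.0]]
force: [-0.7, 0.4, 0.5]
width: 0.0562
```

```bash
python3 - <<'E'
from h import *
s=cal(snap('side','side2'),'side'); 
st=readout.state(); print(proj(s,st['tool_pos']))
crop('side2','z8',140,150,220,230,7)
plan(.4385,.2445,.039)
E
```

```text
[[174.38024961 186.24571615]]
tcp [0.4377 0.2444 0.0994] yaw 70.81 w 0.0563 F [-0.1 -0.7  1. ] t 1.8
{'x': 0.018, 'y': 0.027, 'z': 2.014}
```

View pics/z8.png

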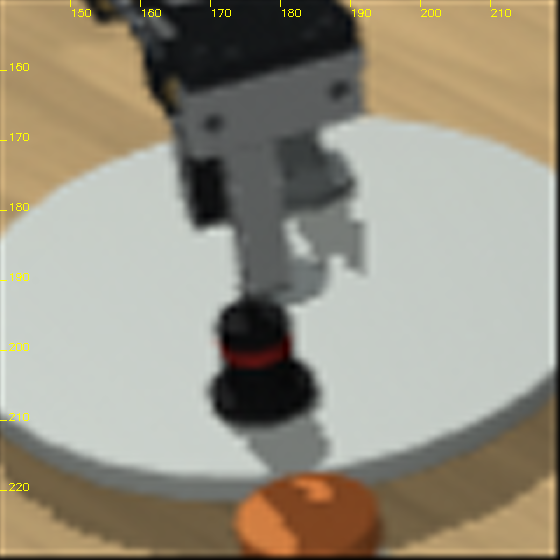

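The fingers straddle the valve and its nozzle lies between them. I'll descend and grip.

{"op": "drive_tool", "data": {
  "increments": [
    {"x":0.02,"y":0.03,"z":0.6,"turn":0},
    {"x":0.02,"y":0.03,"z":1.2,"turn":0},
    {"x":0.02,"y":0.03,"z":1.7,"turn":0},
    {"x":0.02,"y":0.03,"z":2,"turn":0},
    {"x":0.02,"y":0.03,"z":2,"turn":0}
  ]
}}

```text
time_s: 2.18
tool_pos: [0.4396, 0.2445, 0.0401]
ee_rot: [[0.33, 0.944, -0.001], [0.944, -0.33, -0.0], [-0.001, -0.001, -1.0]]
force: [-0.4, 0.1, -0.4]
width: 0.0567
```

{"op": "drive_tool", "data": {
  "increments": [
    {"x":0,"y":0,"z":0,"turn":0},
    {"x":0,"y":0,"z":0,"turn":0},
    {"x":0,"y":0,"z":0,"turn":0},
    {"x":0,"y":0,"z":0,"turn":0},
    {"x":0,"y":0,"z":0,"turn":0}
  ],
  "grip": 0.85,
  "force": 15
}}

```text
time_s: 2.6
tool_pos: [0.4405, 0.2444, 0.0412]
ee_rot: [[0.33, 0.944, 0.001], [0.944, -0.33, 0.001], [0.001, 0.001, -1.0]]
force: [-1.9, -0.2, 8.5]
width: 0.0295
```

{"op": "drive_tool", "data": {
  "increments": [
    {"x":0,"y":0,"z":-0.5,"turn":0},
    {"x":0,"y":0,"z":-1.5,"turn":0},
    {"x":0,"y":0,"z":-2.5,"turn":0},
    {"x":0,"y":0,"z":-3.5,"turn":0},
    {"x":0,"y":0,"z":-3.5,"turn":0}
  ]
}}

```text
time_s: 3.02
tool_pos: [0.4422, 0.2451, 0.1506]
ee_rot: [[0.331, 0.944, 0.006], [0.944, -0.331, 0.004], [0.006, 0.004, -1.0]]
force: [0.2, 0.1, 1.1]
width: 0.0295
```

```bash
python3 - <<'E'
from h import *
plan(.4795,-.131,.145,90)
E
```

```text
tcp [0.4422 0.2451 0.1506] yaw 70.69 w 0.0295 F [0.2 0.1 1.1] t 3.0
{'x': -11.422, 'y': 5.32, 'z': 0.144, 'turn': -3.219}
```

{"op": "drive_tool", "data": {
  "increments": [
    {"x":-1.0,"y":0.4,"z":0,"turn":-0.5},
    {"x":-2.1,"y":0.9,"z":0,"turn":-1},
    {"x":-3.2,"y":1.4,"z":0,"turn":-1.5},
    {"x":-4.4,"y":2.0,"z":0,"turn":-2},
    {"x":-5.6,"y":2.6,"z":0,"turn":-2.5}
  ]
}}

```text
time_s: 3.43
tool_pos: [0.4578, 0.0581, 0.1455]
ee_rot: [[0.072, 0.997, 0.0], [0.997, -0.072, 0.0], [0.0, 0.0, -1.0]]
force: [2.0, 0.7, -0.6]
width: 0.0295
```

```bash
python3 - <<'E'
from h import *
plan(.4795,-.131,.145,91)
E
```

```text
tcp [0.4578 0.0581 0.1455] yaw 85.89 w 0.0295 F [ 2.   0.7 -0.6] t 3.4
{'x': -6.234, 'y': 1.172, 'z': 0.015, 'turn': -0.851}
```

{"op": "drive_tool", "data": {
  "increments": [
    {"x":-1.3,"y":0.3,"z":0,"turn":-0.2},
    {"x":-2.6,"y":0.6,"z":0,"turn":-0.5},
    {"x":-3.9,"y":0.8,"z":0,"turn":-0.8},
    {"x":-5.2,"y":1.0,"z":0,"turn":-0.8},
    {"x":-6.1,"y":1.17,"z":0,"turn":-0.8}
  ]
}}

```text
time_s: 3.85
tool_pos: [0.4789, -0.1291, 0.1455]
ee_rot: [[-0.007, 1.0, 0.0], [1.0, 0.007, -0.001], [-0.001, 0.0, -1.0]]
force: [1.0, -0.2, -0.7]
width: 0.0295
```

{"op": "drive_tool", "data": {
  "increments": [
    {"x":0,"y":0,"z":1,"turn":0},
    {"x":0,"y":0,"z":2,"turn":0},
    {"x":0,"y":0,"z":2.2,"turn":0},
    {"x":0,"y":0,"z":2.2,"turn":0}
  ]
}}

```text
time_s: 4.18
tool_pos: [0.4781, -0.1253, 0.0781]
ee_rot: [[-0.009, 1.0, -0.004], [1.0, 0.009, 0.0], [0.0, -0.004, -1.0]]
force: [-0.2, 0.3, -0.4]
width: 0.0297
```

```bash
python3 - <<'E'
from h import *
plan(.4795,-.131,.045,91)
t=cal(snap('top','top3'),'top');s=cal(snap('side','side3'),'side')
crop('side3','z9',200,150,340,290,4.2)
E
```

```text
tcp [ 0.4781 -0.1253  0.0781] yaw 90.50 w 0.0297 F [-0.2  0.3 -0.4] t 4.2
{'x': -0.191, 'y': 0.048, 'z': 1.104, 'turn': -0.084}
```

View pics/z9.png

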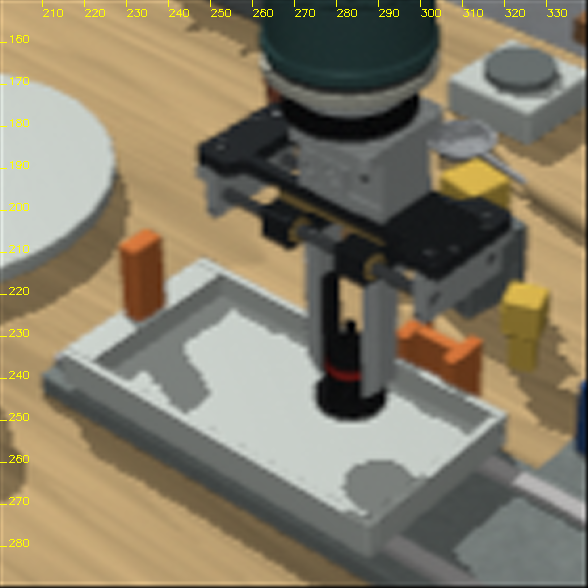

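The valve is held upright over the tray. I'll lower it.

{"op": "drive_tool", "data": {
  "increments": [
    {"x":0,"y":0,"z":0.5,"turn":0},
    {"x":0,"y":0,"z":0.9,"turn":0},
    {"x":0,"y":0,"z":1.1,"turn":0},
    {"x":0,"y":0,"z":1.1,"turn":0},
    {"x":0,"y":0,"z":1.1,"turn":0}
  ]
}}

```text
time_s: 4.7
tool_pos: [0.48, -0.1254, 0.0474]
ee_rot: [[-0.009, 1.0, 0.001], [1.0, 0.009, -0.0], [-0.0, 0.001, -1.0]]
force: [-0.6, 0.7, -0.2]
width: 0.0297
```

```bash
python3 - <<'E'
from h import *
plan(.4795,-.131,.045,91)
E
```

```text
tcp [ 0.48   -0.1254  0.0474] yaw 90.52 w 0.0297 F [-0.6  0.7 -0.2] t 4.7
{'x': -0.185, 'y': -0.018, 'z': 0.081, 'turn': -0.08}
```

{"op": "drive_tool", "data": {
  "increments": [
    {"x":0,"y":0,"z":0.08,"turn":0},
    {"x":0,"y":0,"z":0.12,"turn":0},
    {"x":0,"y":0,"z":0.12,"turn":0},
    {"x":0,"y":0,"z":0.12,"turn":0}
  ]
}}

```text
time_s: 5.03
tool_pos: [0.4797, -0.1255, 0.0432]
ee_rot: [[-0.009, 1.0, 0.0], [1.0, 0.009, -0.0], [-0.0, 0.0, -1.0]]
force: [1.1, 0.3, 1.4]
width: 0.0298
```

```bash
python3 - <<'E'
from h import *
plan(.4795,-.131,.045,91)
E
```

```text
tcp [ 0.4797 -0.1255  0.0432] yaw 90.50 w 0.0298 F [1.1 0.3 1.4] t 5.0
{'x': -0.184, 'y': -0.007, 'z': -0.061, 'turn': -0.083}
```

Contact is expected about here, so I'll open partly and rise.

{"op": "drive_tool", "data": {
  "increments": [
    {"x":0,"y":0,"z":0,"turn":0},
    {"x":0,"y":0,"z":0,"turn":0},
    {"x":0,"y":0,"z":0,"turn":0},
    {"x":0,"y":0,"z":0,"turn":0}
  ],
  "grip": 0.4
}}

```text
time_s: 5.37
tool_pos: [0.4794, -0.1255, 0.0429]
ee_rot: [[-0.009, 1.0, -0.0], [1.0, 0.009, -0.0], [-0.0, -0.0, -1.0]]
force: [0.5, -0.9, -0.3]
width: 0.0527
```

{"op": "drive_tool", "data": {
  "increments": [
    {"x":0,"y":0,"z":-1,"turn":0},
    {"x":0,"y":0,"z":-2,"turn":0},
    {"x":0,"y":0,"z":-3,"turn":0},
    {"x":0,"y":0,"z":-4,"turn":0},
    {"x":0,"y":0,"z":-4,"turn":0}
  ]
}}

```text
time_s: 5.78
tool_pos: [0.4816, -0.1261, 0.1678]
ee_rot: [[-0.008, 1.0, 0.007], [1.0, 0.008, -0.001], [-0.001, 0.007, -1.0]]
force: [1.3, -0.6, 0.8]
width: 0.0563
```

```bash
python3 - <<'E'
from h import *
plan(.5527,.3586,.16,142)
t=cal(snap('top','top4'),'top');s=cal(snap('side','side4'),'side')
crop('side4','z10',150,140,340,290,4)
E
```

```text
tcp [ 0.4816 -0.1261  0.1678] yaw 90.48 w 0.0563 F [ 1.3 -0.6  0.8] t 5.8
{'x': 16.137, 'y': 2.502, 'z': 0.266, 'turn': -8.587}
```

View pics/z10.png

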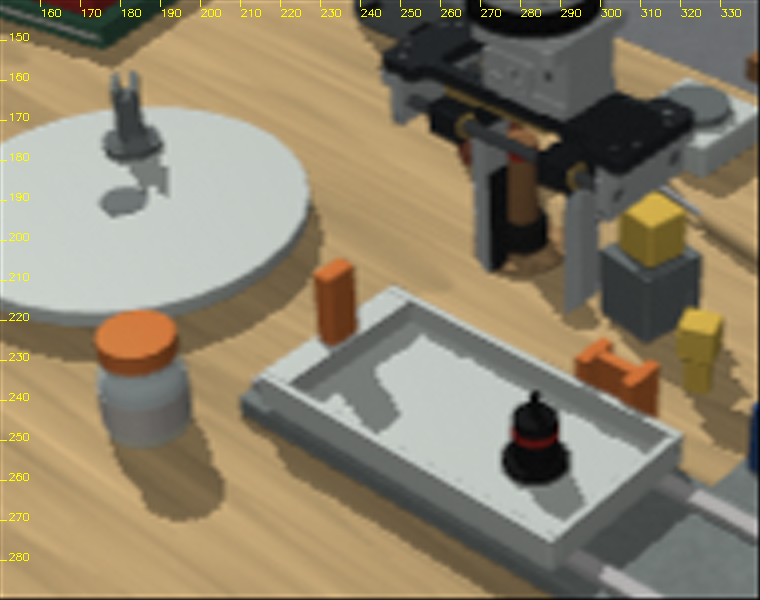

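The valve stands upright in the tray at (283,250). The bracket hasn't moved, so I'll go to it next.

{"op": "drive_tool", "data": {
  "increments": [
    {"x":1.3,"y":0.2,"z":0,"turn":-0.8},
    {"x":2.6,"y":0.4,"z":0,"turn":-1.6},
    {"x":3.9,"y":0.6,"z":0,"turn":-2.5},
    {"x":5.2,"y":0.8,"z":0,"turn":-3.4},
    {"x":6.5,"y":1.0,"z":0,"turn":-4.3}
  ]
}}

```text
time_s: 6.3
tool_pos: [0.5069, 0.0716, 0.1615]
ee_rot: [[-0.447, 0.894, -0.002], [0.894, 0.447, -0.0], [0.001, -0.002, -1.0]]
force: [0.6, -0.8, -0.1]
width: 0.0563
```

```bash
python3 - <<'E'
from h import *
plan(.5527,.3586,.16,142); print(readout.state()['joint_pos'])
E
```

```text
tcp [0.5069 0.0716 0.1615] yaw 116.56 w 0.0563 F [ 0.6 -0.8 -0.1] t 6.3
{'x': 7.874, 'y': 5.643, 'z': 0.045, 'turn': -4.24}
[-0.37435237  0.27002117  0.20334036  1.94139216 -0.06690336  0.93849754
  1.89585424]
```

{"op": "drive_tool", "data": {
  "increments": [
    {"x":1.0,"y":0.7,"z":0,"turn":-0.8},
    {"x":2.0,"y":1.4,"z":0,"turn":-1.6},
    {"x":3.0,"y":2.1,"z":0,"turn":-2.4},
    {"x":4.0,"y":2.9,"z":0,"turn":-3.2},
    {"x":5.0,"y":3.6,"z":0,"turn":-4.2}
  ]
}}

```text
time_s: 6.72
tool_pos: [0.5376, 0.2539, 0.1611]
ee_rot: [[-0.785, 0.62, -0.002], [0.62, 0.785, -0.001], [0.001, -0.002, -1.0]]
force: [1.3, -0.2, -0.0]
width: 0.0566
```

```bash
python3 - <<'E'
from h import *
plan(.5527,.3586,.16,142)
E
```

```text
tcp [0.5376 0.2539 0.1611] yaw 141.72 w 0.0566 F [ 1.3 -0.2 -0. ] t 6.7
{'x': 1.767, 'y': 3.052, 'z': 0.035, 'turn': -0.047}
```

{"op": "drive_tool", "data": {
  "increments": [
    {"x":0.6,"y":1.0,"z":0,"turn":0},
    {"x":1.2,"y":2.0,"z":0,"turn":0},
    {"x":1.75,"y":3.0,"z":0,"turn":0},
    {"x":1.75,"y":3.0,"z":0.8,"turn":0},
    {"x":1.75,"y":3.0,"z":1.2,"turn":0}
  ]
}}

```text
time_s: 7.13
tool_pos: [0.5513, 0.3565, 0.1229]
ee_rot: [[-0.784, 0.62, -0.003], [0.62, 0.784, -0.001], [0.002, -0.003, -1.0]]
force: [0.0, -1.7, -1.2]
width: 0.0564
```

{"op": "drive_tool", "data": {
  "increments": [
    {"x":0,"y":0,"z":0,"turn":0},
    {"x":0,"y":0,"z":0,"turn":0}
  ]
}}

```text
time_s: 7.3
tool_pos: [0.5527, 0.3536, 0.1256]
ee_rot: [[-0.782, 0.623, -0.002], [0.623, 0.782, -0.002], [0.0, -0.003, -1.0]]
force: [-0.5, 0.7, -0.0]
width: 0.0565
```

```bash
python3 - <<'E'
from h import *
plan(.5527,.3586,.052,142)
t=cal(snap('top','top5'),'top');s=cal(snap('side','side5'),'side')
crop('side5','z11',140,120,220,200,7)
st=readout.state(); p=st['tool_pos']; print(proj(s,p)); 
R=st['ee_rot']
for k in (1,-1):
  print(proj(s,p+R[:,0]*k*(st['width']/2+.006)))
print(proj(s,np.array([.5527,.3586,.038])),proj(s,np.array([.5527,.3586,.084])))
E
```

```text
tcp [0.5527 0.3536 0.1256] yaw 141.43 w 0.0565 F [-0.5  0.7 -0. ] t 7.3
{'x': 0.102, 'y': 0.138, 'z': 2.453, 'turn': -0.095}
[[180.43297785 149.29320503]]
[[168.96717637 150.33967437]]
[[191.84419181 148.2533934 ]]
[[182.77201417 174.28168728]] [[181.01121875 161.46040252]]
```

View pics/z11.png

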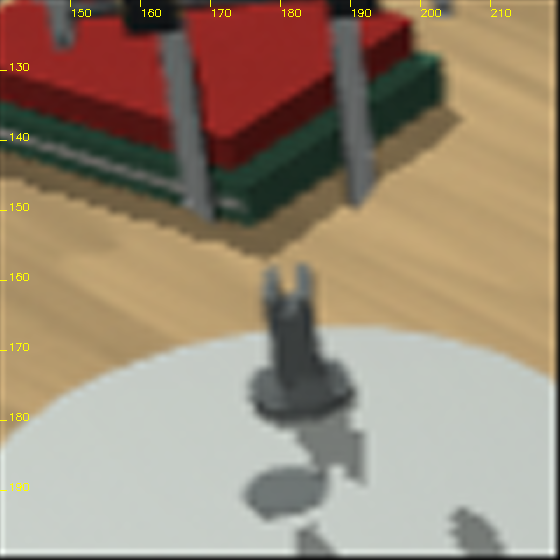

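{"op": "drive_tool", "data": {
  "increments": [
    {"x":0.1,"y":0.14,"z":0.6,"turn":-0.1},
    {"x":0.1,"y":0.14,"z":1.3,"turn":-0.1},
    {"x":0.1,"y":0.14,"z":2,"turn":-0.1},
    {"x":0.1,"y":0.14,"z":2.5,"turn":-0.1},
    {"x":0.1,"y":0.14,"z":2.5,"turn":-0.1}
  ]
}}

```text
time_s: 7.82
tool_pos: [0.5525, 0.359, 0.0499]
ee_rot: [[-0.789, 0.615, -0.002], [0.615, 0.789, -0.002], [0.001, -0.003, -1.0]]
force: [0.4, -0.4, 0.2]
width: 0.0567
```

{"op": "drive_tool", "data": {
  "increments": [
    {"x":0,"y":0,"z":0,"turn":0},
    {"x":0,"y":0,"z":0,"turn":0},
    {"x":0,"y":0,"z":0,"turn":0},
    {"x":0,"y":0,"z":0,"turn":0},
    {"x":0,"y":0,"z":0,"turn":0}
  ],
  "grip": 0.95
}}

```text
time_s: 8.23
tool_pos: [0.5537, 0.3606, 0.0528]
ee_rot: [[-0.789, 0.614, 0.001], [0.614, 0.789, 0.001], [-0.0, 0.001, -1.0]]
force: [-0.6, 0.3, 0.0]
width: 0.0265
```

```bash
python3 - <<'E'
from h import *
plan(.4765,-.031,.15,91)
s=cal(snap('side','side6'),'side')
crop('side6','z12',140,120,220,200,7)
E
```

```text
tcp [0.5537 0.3606 0.0528] yaw 142.10 w 0.0265 F [-0.6  0.3  0. ] t 8.2
{'x': -5.99, 'y': -11.876, 'z': -3.252, 'turn': 8.517}
```

View pics/z12.png

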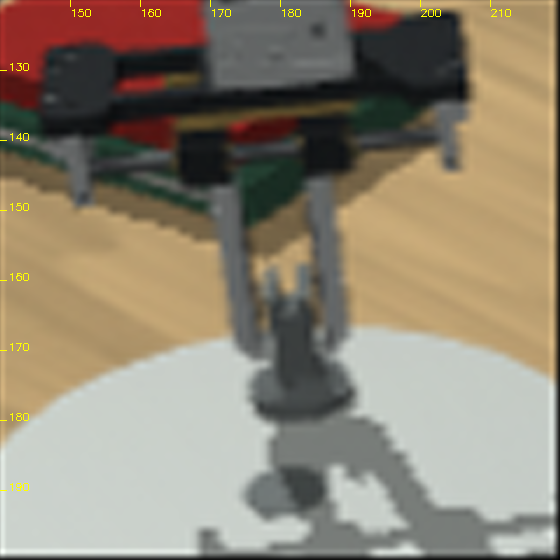

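Still closing (width 26.5 mm). I'll wait.

{"op": "drive_tool", "data": {
  "increments": [
    {"x":0,"y":0,"z":0,"turn":0},
    {"x":0,"y":0,"z":0,"turn":0},
    {"x":0,"y":0,"z":0,"turn":0}
  ]
}}

```text
time_s: 8.53
tool_pos: [0.5535, 0.3605, 0.0524]
ee_rot: [[-0.789, 0.614, 0.0], [0.614, 0.789, 0.0], [-0.0, 0.0, -1.0]]
force: [-1.8, -0.7, 6.6]
width: 0.02
```

{"op": "drive_tool", "data": {
  "increments": [
    {"x":0,"y":0,"z":-0.1,"turn":0},
    {"x":0,"y":0,"z":-0.6,"turn":0},
    {"x":0,"y":0,"z":-1.6,"turn":0},
    {"x":0,"y":0,"z":-2.6,"turn":0},
    {"x":0,"y":0,"z":-3.3,"turn":0}
  ]
}}

```text
time_s: 8.95
tool_pos: [0.5537, 0.3607, 0.1535]
ee_rot: [[-0.789, 0.614, 0.001], [0.614, 0.789, 0.001], [-0.001, 0.001, -1.0]]
force: [0.2, -0.0, -0.3]
width: 0.0202
```

```bash
python3 - <<'E'
from h import *
plan(.4765,-.031,.15,91)
s=cal(snap('side','side7'),'side')
crop('side7','z13',130,90,220,180,6)
E
```

```text
tcp [0.5537 0.3607 0.1535] yaw 142.10 w 0.0202 F [ 0.2 -0.  -0.3] t 8.9
{'x': -5.99, 'y': -11.882, 'z': 0.101, 'turn': 8.517}
```

View pics/z13.png

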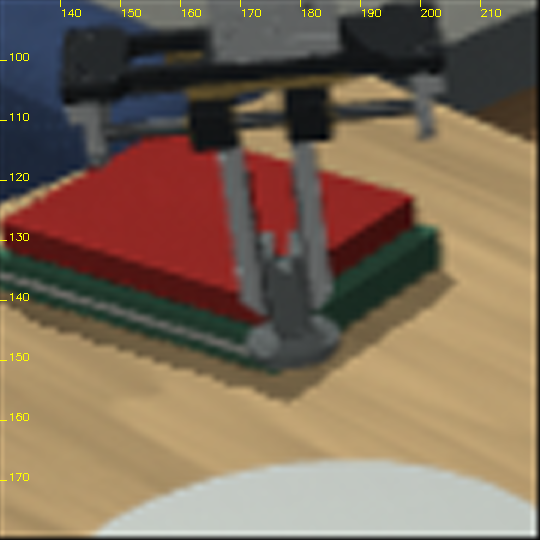

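{"op": "drive_tool", "data": {
  "increments": [
    {"x":-0.6,"y":-1.1,"z":0,"turn":0.8},
    {"x":-1.1,"y":-2.2,"z":0,"turn":1.7},
    {"x":-1.7,"y":-3.3,"z":0,"turn":2.6},
    {"x":-2.2,"y":-4.4,"z":0,"turn":3.5},
    {"x":-2.8,"y":-5.5,"z":0,"turn":4.4}
  ]
}}

```text
time_s: 9.42
tool_pos: [0.5173, 0.1772, 0.1508]
ee_rot: [[-0.43, 0.903, -0.0], [0.903, 0.43, 0.0], [0.0, -0.0, -1.0]]
force: [1.2, 0.2, -0.2]
width: 0.0203
```

```bash
python3 - <<'E'
from h import *
plan(.4765,-.031,.15,91)
E
```

```text
tcp [0.5173 0.1772 0.1508] yaw 115.46 w 0.0203 F [ 1.2  0.2 -0.2] t 9.4
{'x': -5.682, 'y': -4.21, 'z': 0.025, 'turn': 4.076}
```

{"op": "drive_tool", "data": {
  "increments": [
    {"x":-1.1,"y":-0.8,"z":0,"turn":0.8},
    {"x":-2.2,"y":-1.6,"z":0,"turn":1.7},
    {"x":-3.2,"y":-2.4,"z":0,"turn":2.6},
    {"x":-4.3,"y":-3.2,"z":0,"turn":3.5},
    {"x":-5.3,"y":-3.9,"z":0,"turn":4.0}
  ]
}}

```text
time_s: 9.83
tool_pos: [0.4808, -0.0175, 0.151]
ee_rot: [[-0.024, 1.0, 0.0], [1.0, 0.024, 0.0], [0.0, 0.0, -1.0]]
force: [1.8, 0.1, -0.5]
width: 0.0202
```

{"op": "drive_tool", "data": {
  "increments": [
    {"x":0,"y":0,"z":0,"turn":0},
    {"x":0,"y":0,"z":0,"turn":0}
  ]
}}

```text
time_s: 10.0
tool_pos: [0.4815, -0.0171, 0.1511]
ee_rot: [[-0.026, 1.0, 0.0], [1.0, 0.026, -0.0], [-0.0, 0.0, -1.0]]
force: [0.3, 0.7, -0.6]
width: 0.02
```

```bash
python3 - <<'E'
from h import *
plan(.4765,-.031,.075,91)
E
```

```text
tcp [ 0.4815 -0.0171  0.1511] yaw 91.51 w 0.0200 F [ 0.3  0.7 -0.6] t 10.0
{'x': -0.457, 'y': -0.179, 'z': 2.536, 'turn': 0.085}
```

{"op": "drive_tool", "data": {
  "increments": [
    {"x":-0.46,"y":-0.18,"z":0.7,"turn":0},
    {"x":-0.46,"y":-0.18,"z":1.6,"turn":0},
    {"x":-0.46,"y":-0.18,"z":2.5,"turn":0},
    {"x":-0.46,"y":-0.18,"z":3.0,"turn":0},
    {"x":-0.46,"y":-0.18,"z":3.0,"turn":0}
  ]
}}

```text
time_s: 10.42
tool_pos: [0.4752, -0.0283, 0.0582]
ee_rot: [[-0.032, 0.999, -0.004], [0.999, 0.032, -0.0], [-0.0, -0.004, -1.0]]
force: [-0.6, -0.1, -1.3]
width: 0.0202
```

```bash
python3 - <<'E'
from h import *
plan(.4765,-.031,.0545,91)
s=snap('side','side8'); crop('side8','z14',200,150,340,290,4.2)
E
```

```text
tcp [ 0.4752 -0.0283  0.0582] yaw 91.82 w 0.0202 F [-0.6 -0.1 -1.3] t 10.4
{'x': -0.092, 'y': 0.041, 'z': 0.123, 'turn': 0.137}
```

View pics/z14.png

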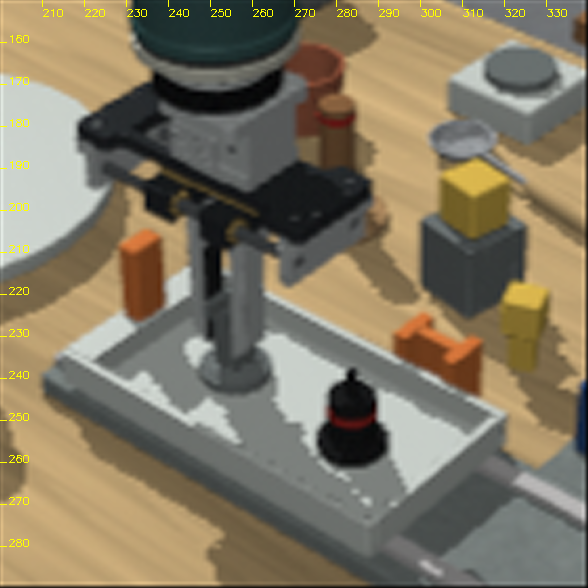

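{"op": "drive_tool", "data": {
  "increments": [
    {"x":0,"y":0,"z":0.08,"turn":0},
    {"x":0,"y":0,"z":0.12,"turn":0},
    {"x":0,"y":0,"z":0.12,"turn":0},
    {"x":0,"y":0,"z":0.12,"turn":0}
  ]
}}

```text
time_s: 10.8
tool_pos: [0.4772, -0.0292, 0.058]
ee_rot: [[-0.03, 1.0, 0.001], [1.0, 0.03, 0.0], [0.0, 0.001, -1.0]]
force: [0.2, 0.2, -0.5]
width: 0.0199
```

{"op": "drive_tool", "data": {
  "increments": [
    {"x":0,"y":0,"z":0,"turn":0},
    {"x":0,"y":0,"z":0,"turn":0},
    {"x":0,"y":0,"z":0,"turn":0},
    {"x":0,"y":0,"z":0,"turn":0}
  ],
  "grip": 0.4
}}

```text
time_s: 11.13
tool_pos: [0.4768, -0.0294, 0.0574]
ee_rot: [[-0.03, 1.0, 0.0], [1.0, 0.03, -0.0], [-0.0, 0.0, -1.0]]
force: [-0.2, -0.7, 0.6]
width: 0.0432
```

{"op": "drive_tool", "data": {
  "increments": [
    {"x":0,"y":0,"z":-1,"turn":0},
    {"x":0,"y":0,"z":-2,"turn":0},
    {"x":0,"y":0,"z":-3,"turn":0},
    {"x":0,"y":0,"z":-4,"turn":0},
    {"x":0,"y":0,"z":-4,"turn":0}
  ]
}}

```text
time_s: 11.55
tool_pos: [0.4791, -0.0295, 0.1823]
ee_rot: [[-0.029, 1.0, 0.007], [1.0, 0.029, 0.001], [0.001, 0.007, -1.0]]
force: [0.3, 0.1, 0.3]
width: 0.0562
```

```bash
python3 - <<'E'
from h import *
plan(.4746,.0456,.165,91)
s=snap('side','side9'); t=snap('top','top9'); crop('side9','z15',200,150,340,290,4.2)
crop('top9','z16',140,150,400,300,3)
E
```

```text
tcp [ 0.4791 -0.0295  0.1823] yaw 91.69 w 0.0562 F [0.3 0.1 0.3] t 11.6
{'x': 2.507, 'y': -0.079, 'z': 0.577, 'turn': 0.115}
```

View pics/z15.png

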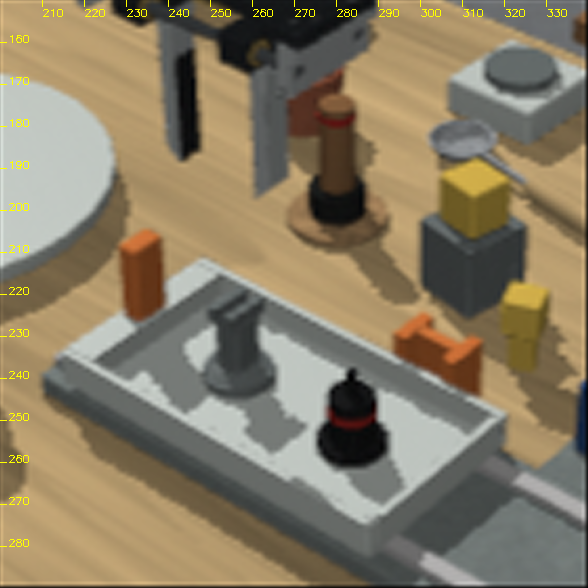

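View pics/z16.png

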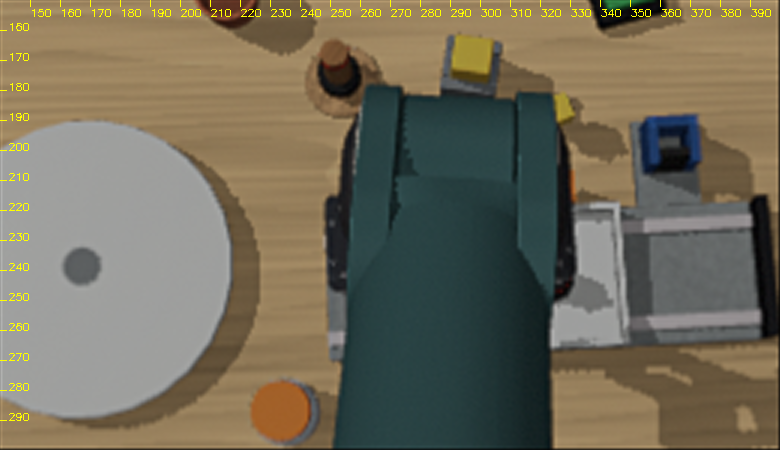

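Both fittings stand in the tray, with the bracket at (257,233) and the valve at (284,252), and the turntable is empty. Next I'll grip the pull grip.

{"op": "drive_tool", "data": {
  "increments": [
    {"x":0.9,"y":-0.03,"z":0,"turn":0},
    {"x":1.8,"y":-0.06,"z":0,"turn":0},
    {"x":2.4,"y":-0.08,"z":0.3,"turn":0},
    {"x":2.5,"y":-0.08,"z":1.2,"turn":0},
    {"x":2.5,"y":-0.08,"z":1.7,"turn":0}
  ]
}}

```text
time_s: 12.07
tool_pos: [0.4708, 0.0469, 0.1236]
ee_rot: [[-0.032, 0.999, -0.002], [0.999, 0.032, -0.0], [-0.0, -0.002, -1.0]]
force: [0.2, -0.4, -0.5]
width: 0.0564
```

{"op": "drive_tool", "data": {
  "increments": [
    {"x":0,"y":0,"z":0,"turn":0},
    {"x":0,"y":0,"z":0,"turn":0}
  ]
}}

```text
time_s: 12.23
tool_pos: [0.4713, 0.0451, 0.1253]
ee_rot: [[-0.029, 1.0, -0.003], [1.0, 0.029, -0.001], [-0.001, -0.003, -1.0]]
force: [0.4, -0.8, 1.0]
width: 0.0566
```

```bash
python3 - <<'E'
from h import *
plan(.4743,.0457,.065,91.7)
s=snap('side','side10'); crop('side10','z17',200,130,300,250,5)
E
```

```text
tcp [0.4713 0.0451 0.1253] yaw 91.69 w 0.0566 F [ 0.4 -0.8  1. ] t 12.2
{'x': 0.018, 'y': 0.106, 'z': 2.011, 'turn': -0.002}
```

View pics/z17.png

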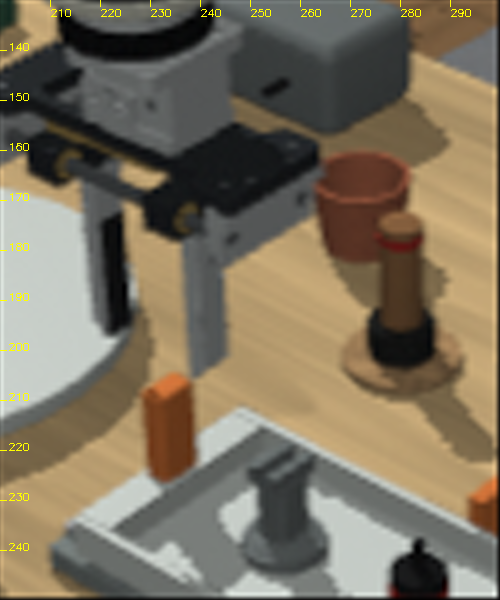

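{"op": "drive_tool", "data": {
  "increments": [
    {"x":0.02,"y":0.1,"z":0.5,"turn":0},
    {"x":0.02,"y":0.1,"z":1,"turn":0},
    {"x":0.02,"y":0.1,"z":1.6,"turn":0},
    {"x":0.02,"y":0.1,"z":2,"turn":0},
    {"x":0.02,"y":0.1,"z":2,"turn":0}
  ]
}}

```text
time_s: 12.7
tool_pos: [0.4745, 0.0458, 0.0653]
ee_rot: [[-0.029, 1.0, -0.002], [1.0, 0.029, -0.001], [-0.001, -0.002, -1.0]]
force: [-1.1, 0.5, -0.1]
width: 0.0567
```

{"op": "drive_tool", "data": {
  "increments": [
    {"x":0,"y":0,"z":0,"turn":0},
    {"x":0,"y":0,"z":0,"turn":0},
    {"x":0,"y":0,"z":0,"turn":0},
    {"x":0,"y":0,"z":0,"turn":0},
    {"x":0,"y":0,"z":0,"turn":0}
  ],
  "grip": 1
}}

```text
time_s: 13.12
tool_pos: [0.4755, 0.0463, 0.0669]
ee_rot: [[-0.03, 1.0, 0.001], [1.0, 0.03, 0.0], [0.0, 0.001, -1.0]]
force: [0.1, -0.2, -0.8]
width: 0.0265
```

{"op": "drive_tool", "data": {
  "increments": [
    {"x":0,"y":0,"z":0,"turn":0},
    {"x":0,"y":0,"z":0,"turn":0},
    {"x":0,"y":0,"z":0,"turn":0},
    {"x":0,"y":0,"z":0,"turn":0}
  ]
}}

```text
time_s: 13.45
tool_pos: [0.4752, 0.0463, 0.0665]
ee_rot: [[-0.03, 1.0, 0.0], [1.0, 0.03, 0.0], [0.0, 0.0, -1.0]]
force: [-2.1, 0.5, 6.4]
width: 0.0162
```

{"op": "drive_tool", "data": {
  "increments": [
    {"x":-0.05,"y":0,"z":0,"turn":0},
    {"x":-0.2,"y":0,"z":0,"turn":0},
    {"x":-0.4,"y":0,"z":0,"turn":0},
    {"x":-0.65,"y":0,"z":0,"turn":0},
    {"x":-0.9,"y":0,"z":0,"turn":0}
  ]
}}

```text
time_s: 13.87
tool_pos: [0.476, 0.0193, 0.0665]
ee_rot: [[-0.03, 1.0, 0.0], [1.0, 0.03, 0.0], [0.0, 0.0, -1.0]]
force: [-2.1, 1.6, 7.2]
width: 0.0161
```

{"op": "drive_tool", "data": {
  "increments": [
    {"x":-0.25,"y":0,"z":0,"turn":0},
    {"x":-0.5,"y":0,"z":0,"turn":0},
    {"x":-0.75,"y":0,"z":0,"turn":0},
    {"x":-1.0,"y":0,"z":0,"turn":0},
    {"x":-1.25,"y":0,"z":0,"turn":0}
  ]
}}

```text
time_s: 14.28
tool_pos: [0.477, -0.0184, 0.0665]
ee_rot: [[-0.03, 1.0, -0.0], [1.0, 0.03, 0.0], [0.0, -0.0, -1.0]]
force: [-3.2, 1.8, 8.7]
width: 0.0158
```

{"op": "drive_tool", "data": {
  "increments": [
    {"x":-0.25,"y":0,"z":0,"turn":0},
    {"x":-0.5,"y":0,"z":0,"turn":0},
    {"x":-0.75,"y":0,"z":0,"turn":0},
    {"x":-1.0,"y":0,"z":0,"turn":0},
    {"x":-1.25,"y":0,"z":0,"turn":0}
  ]
}}

```text
time_s: 14.7
tool_pos: [0.478, -0.0559, 0.0665]
ee_rot: [[-0.03, 1.0, -0.0], [1.0, 0.03, 0.0], [0.0, -0.0, -1.0]]
force: [-3.4, 2.0, 9.2]
width: 0.016
```

```bash
python3 - <<'E'
from h import *
plan(.4743,.0457,.065,91.7)
s=snap('side','side11'); crop('side11','z18',200,150,380,300,4.)
E
```

```text
tcp [ 0.478  -0.0559  0.0665] yaw 91.71 w 0.0160 F [-3.4  2.   9.2] t 14.7
{'x': 3.389, 'y': -0.021, 'z': 0.051, 'turn': 0.001}
```

View pics/z18.png

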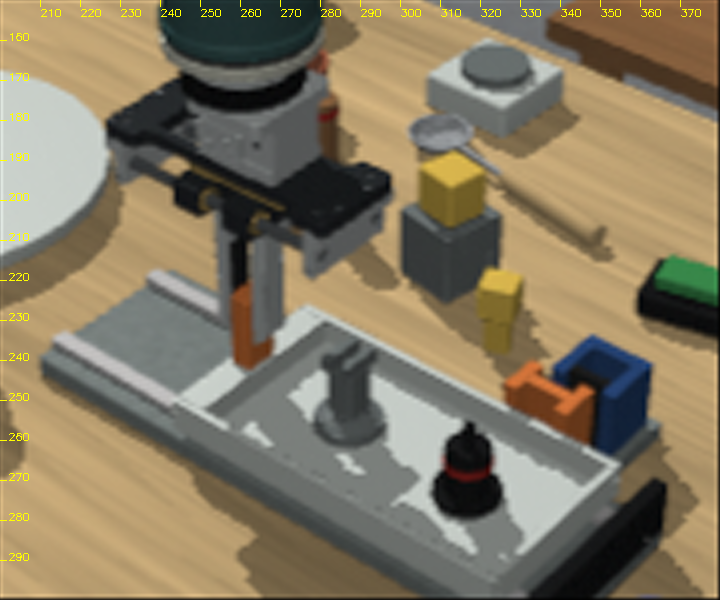

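{"op": "drive_tool", "data": {
  "increments": [
    {"x":-0.2,"y":0,"z":0,"turn":0},
    {"x":-0.4,"y":0,"z":0,"turn":0},
    {"x":-0.6,"y":0,"z":0,"turn":0},
    {"x":-0.75,"y":0,"z":0,"turn":0},
    {"x":-0.8,"y":0,"z":0,"turn":0}
  ]
}}

```text
time_s: 15.17
tool_pos: [0.4786, -0.0761, 0.0664]
ee_rot: [[-0.032, 0.999, -0.001], [0.999, 0.032, 0.004], [0.005, -0.001, -1.0]]
force: [-6.3, 30.0, 15.2]
width: 0.0283
```

{"op": "drive_tool", "data": {
  "increments": [
    {"x":-0.05,"y":0,"z":0,"turn":0},
    {"x":-0.1,"y":0,"z":0,"turn":0},
    {"x":-0.15,"y":0,"z":0,"turn":0},
    {"x":-0.18,"y":0,"z":0,"turn":0},
    {"x":-0.18,"y":0,"z":0,"turn":0}
  ]
}}

```text
time_s: 15.58
tool_pos: [0.4788, -0.0808, 0.0664]
ee_rot: [[-0.033, 0.999, -0.002], [0.999, 0.033, 0.005], [0.005, -0.001, -1.0]]
force: [-6.7, 30.1, 14.7]
width: 0.038
```

The force has reached 30 N and the fingers are being spread. I'll look before pushing more.

```bash
python3 - <<'E'
from h import *
plan(.4743,.0457,.065,91.7)
s=snap('side','side12'); crop('side12','z19',210,190,380,310,4.6)
t=snap('top','top12'); crop('top12','z20',240,170,410,280,4.6)
E
```

```text
tcp [ 0.4788 -0.0808  0.0664] yaw 91.90 w 0.0380 F [-6.7 30.1 14.7] t 15.6
{'x': 4.218, 'y': -0.009, 'z': 0.067, 'turn': 0.034}
```

View pics/z19.png

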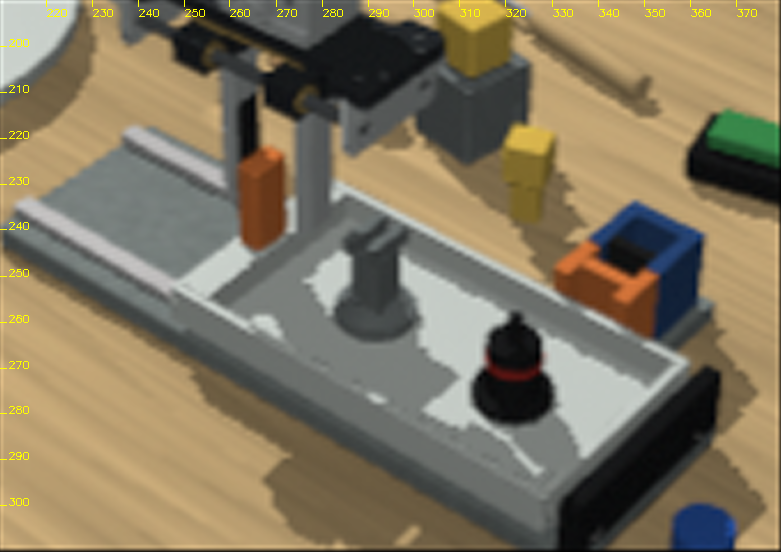

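View pics/z20.png

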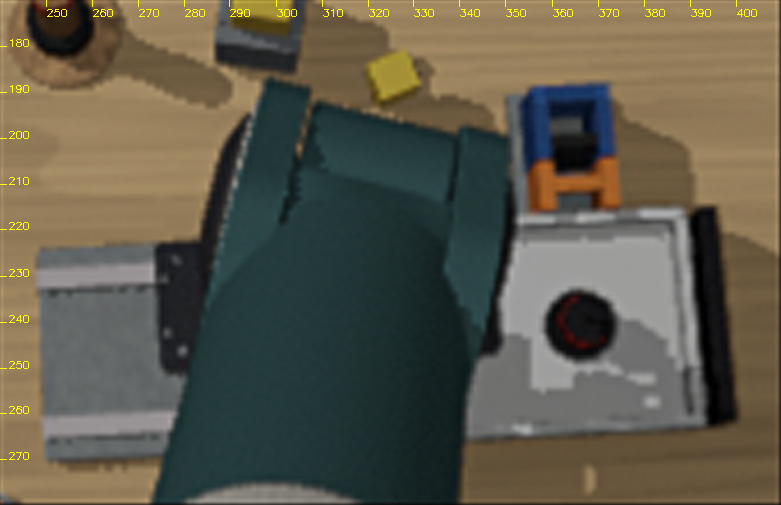

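The tray's end wall is against the black stop and the lug lines up with the blue block. I measure only about 115 mm of travel, so it probably didn't start at 0. I'll open the fingers, rise and check.

{"op": "drive_tool", "data": {
  "increments": [
    {"x":0,"y":0,"z":0,"turn":0},
    {"x":0,"y":0,"z":0,"turn":0},
    {"x":0,"y":0,"z":0,"turn":0},
    {"x":0,"y":0,"z":0,"turn":0}
  ],
  "grip": 0.35
}}

```text
time_s: 16.02
tool_pos: [0.479, -0.0854, 0.0662]
ee_rot: [[-0.029, 1.0, -0.0], [1.0, 0.029, -0.0], [-0.0, -0.0, -1.0]]
force: [-0.1, 0.2, -0.2]
width: 0.0598
```

{"op": "drive_tool", "data": {
  "increments": [
    {"x":0.3,"y":0,"z":0,"turn":0},
    {"x":0.3,"y":0,"z":-0.6,"turn":0},
    {"x":0.3,"y":0,"z":-1.6,"turn":0},
    {"x":0.3,"y":0,"z":-2.6,"turn":0},
    {"x":0.3,"y":0,"z":-3.6,"turn":0}
  ]
}}

```text
time_s: 16.43
tool_pos: [0.4784, -0.0757, 0.1755]
ee_rot: [[-0.03, 1.0, -0.001], [1.0, 0.03, -0.0], [-0.0, -0.001, -1.0]]
force: [-0.0, 0.5, -0.2]
width: 0.0613
```

{"op": "drive_tool", "data": {
  "increments": [
    {"x":1,"y":-0.5,"z":-1,"turn":0},
    {"x":2,"y":-1,"z":-1,"turn":0},
    {"x":3,"y":-1.5,"z":-1,"turn":0},
    {"x":4,"y":-2,"z":-1,"turn":0},
    {"x":5,"y":-2.5,"z":-1,"turn":0}
  ]
}}

```text
time_s: 16.85
tool_pos: [0.3982, 0.0731, 0.2045]
ee_rot: [[-0.03, 1.0, 0.001], [1.0, 0.03, -0.0], [-0.0, 0.001, -1.0]]
force: [1.6, 0.5, 0.7]
width: 0.0613
```

```bash
python3 - <<'E'
from h import *
plan(.675,-.06,.165,91.7)
s=snap('side','side13'); crop('side13','z21',210,170,380,310,4.3)
t=snap('top','top13'); crop('top13','z22',240,150,410,280,4.6)
E
```

```text
tcp [0.3982 0.0731 0.2045] yaw 91.70 w 0.0613 F [1.6 0.5 0.7] t 16.9
{'x': -4.708, 'y': 9.09, 'z': 1.324, 'turn': -0.001}
```

View pics/z21.png

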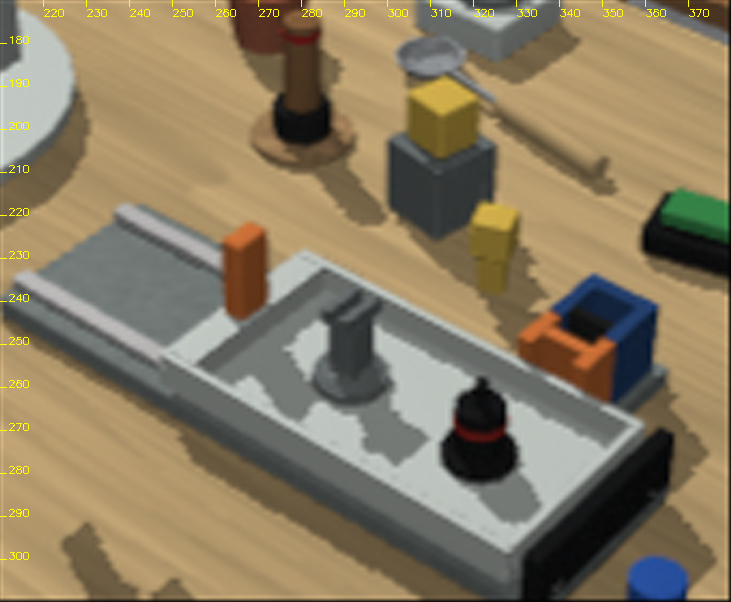

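View pics/z22.png

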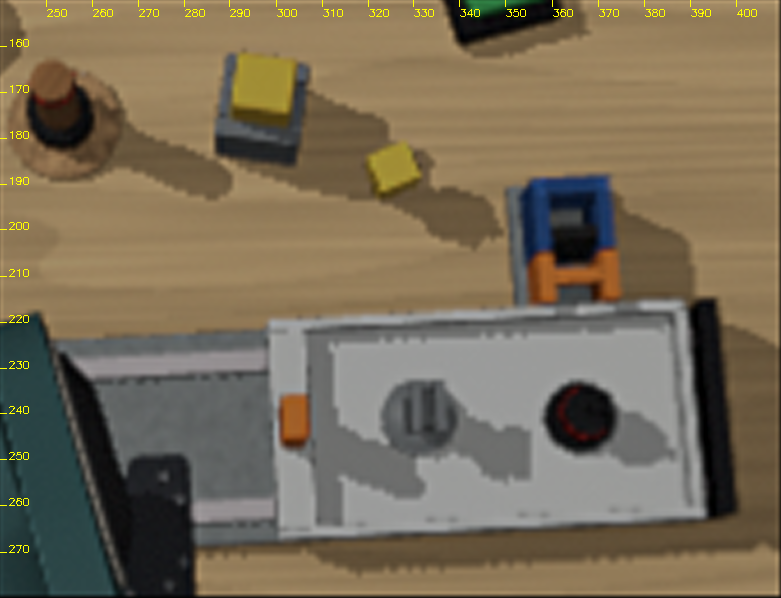

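```bash
python3 - <<'E'
from h import *
crop('top13','z23',345,180,405,250,8.5)
crop('side13','z24',325,235,385,305,8.5)
E
```

```text
(no output)
```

View pics/z23.png

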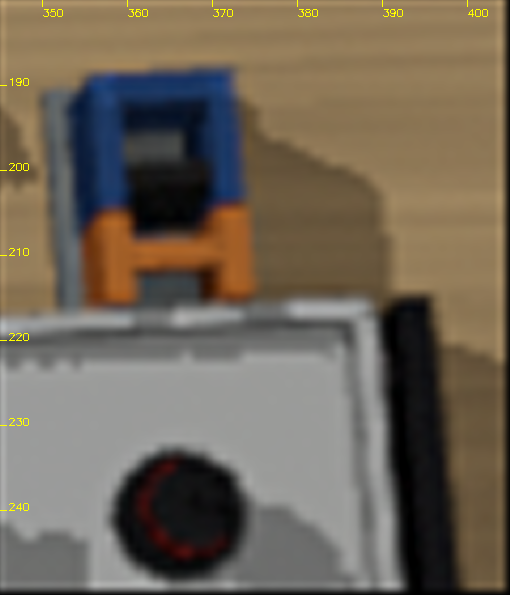

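View pics/z24.png

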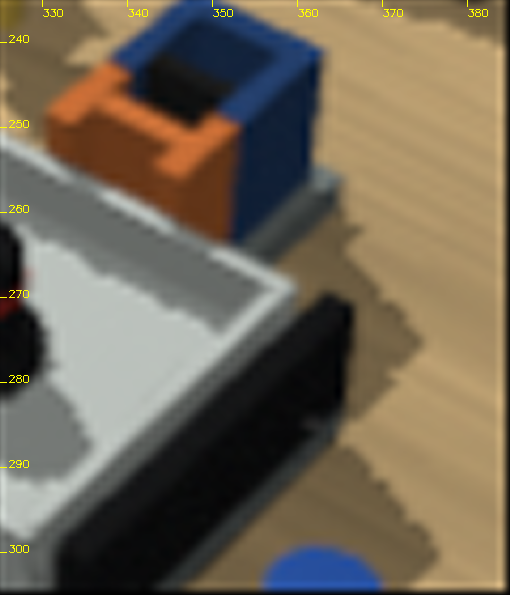

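```bash
python3 - <<'E'
from h import *
t=cal(load('top13'),'top'); s=cal(load('side13'),'side')
crop('side13','z25',285,170,335,235,9)
for uv in[(292.2,161.5),(304.4,163.1),(302.6,174.4),(290.6,172.9)]: print('top',np.round(atz(t,*uv,.092)[:2],4))
for uv in[(313,187.9),(321.6,192.6),(313,197.9),(304.9,192.6)]: print('side',np.round(atz(s,*uv,.092)[:2],4))
print('slot -x face top',atz(t,364.4,208,.062), 'outer',atz(t,355,207,.062),atz(t,374.2,207,.062))
print('stop gap', atz(t,388.3,219,.046))
print('grip now',atz(t,301.2+1.6,240.5,.1))
E
```

```text
top [ 0.6941 -0.0458]
top [ 0.6888 -0.0787]
top [ 0.6572 -0.0728]
top [ 0.6622 -0.0406]
side [ 0.6926 -0.0448]
side [ 0.6898 -0.0772]
side [ 0.6544 -0.0756]
side [ 0.6598 -0.0427]
slot -x face top [ 0.56692284 -0.23957184  0.062     ] outer [ 0.57030488 -0.2140797   0.062     ] [ 0.56906418 -0.26649801  0.062     ]
stop gap [ 0.53767291 -0.30664776  0.046     ]
grip now [ 0.4772475  -0.06727723  0.1       ]
```

View pics/z25.png

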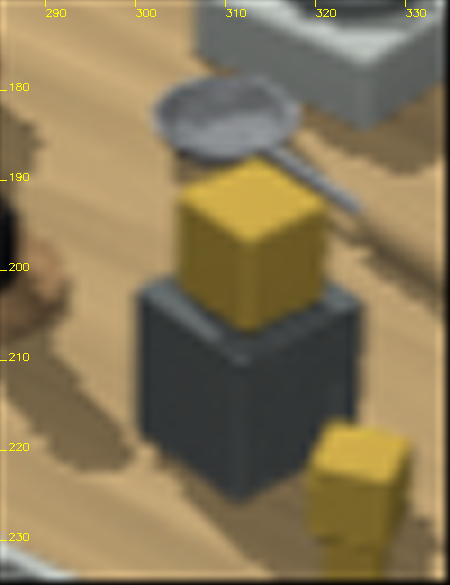

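The wedge meant is the large yellow head on the grey stand, at top (298,168) and side (312,192). The look-alike at top (326,188) and side (323,222) stands free and is clearly smaller. The enlarged crop confirms it: the head sits on the 52 mm stand and measures about 34 mm. I'll approach it.

```bash
python3 - <<'E'
from h import *
plan(.675,-.0598,.18,81)
E
```

```text
tcp [0.3973 0.0755 0.2043] yaw 92.01 w 0.0611 F [ 0.2 -0.8 -0.9] t 16.9
{'x': -4.832, 'y': 9.093, 'z': 0.808, 'turn': 1.835}
```

{"op": "drive_tool", "data": {
  "increments": [
    {"x":-0.5,"y":1.1,"z":0,"turn":0.4},
    {"x":-1.0,"y":2.2,"z":0,"turn":0.8},
    {"x":-1.5,"y":3.3,"z":0,"turn":1.2},
    {"x":-2.0,"y":4.4,"z":0,"turn":1.6},
    {"x":-2.5,"y":5.5,"z":0,"turn":1.78}
  ]
}}

```text
time_s: 17.37
tool_pos: [0.568, 0.0007, 0.204]
ee_rot: [[0.158, 0.987, 0.0], [0.987, -0.158, -0.0], [-0.0, 0.0, -1.0]]
force: [-0.1, 1.1, 0.8]
width: 0.0611
```

```bash
python3 - <<'E'
from h import *
plan(.675,-.0598,.18,81)
E
```

```text
tcp [0.568  0.0007 0.204 ] yaw 80.88 w 0.0611 F [-0.1  1.1  0.8] t 17.4
{'x': -1.427, 'y': 3.841, 'z': 0.802, 'turn': -0.02}
```

{"op": "drive_tool", "data": {
  "increments": [
    {"x":-0.4,"y":1.1,"z":0,"turn":0},
    {"x":-0.8,"y":2.2,"z":0,"turn":0},
    {"x":-1.2,"y":3.2,"z":0,"turn":0},
    {"x":-1.42,"y":3.84,"z":0.8,"turn":0},
    {"x":-1.42,"y":3.84,"z":1.8,"turn":0}
  ]
}}

```text
time_s: 17.78
tool_pos: [0.6771, -0.0615, 0.1505]
ee_rot: [[0.159, 0.987, 0.004], [0.987, -0.159, -0.002], [-0.001, 0.004, -1.0]]
force: [0.2, 0.6, -0.2]
width: 0.061
```

{"op": "drive_tool", "data": {
  "increments": [
    {"x":0,"y":0,"z":0,"turn":0},
    {"x":0,"y":0,"z":0,"turn":0}
  ]
}}

```text
time_s: 17.95
tool_pos: [0.6726, -0.0583, 0.1492]
ee_rot: [[0.156, 0.988, -0.003], [0.988, -0.156, -0.0], [-0.001, -0.003, -1.0]]
force: [0.9, 0.8, 1.5]
width: 0.0612
```

```bash
python3 - <<'E'
from h import *
plan(.675,-.0598,.063,81)
s=snap('side','side14'); crop('side14','z26',270,140,350,240,6)
st=readout.state();p=st['tool_pos'];print(proj(cal(s,'side'),p))
E
```

```text
tcp [ 0.6726 -0.0583  0.1492] yaw 81.02 w 0.0612 F [0.9 0.8 1.5] t 17.9
{'x': -0.036, 'y': 0.095, 'z': 2.873, 'turn': 0.003}
[[313.01165568 174.22227029]]
```

View pics/z26.png

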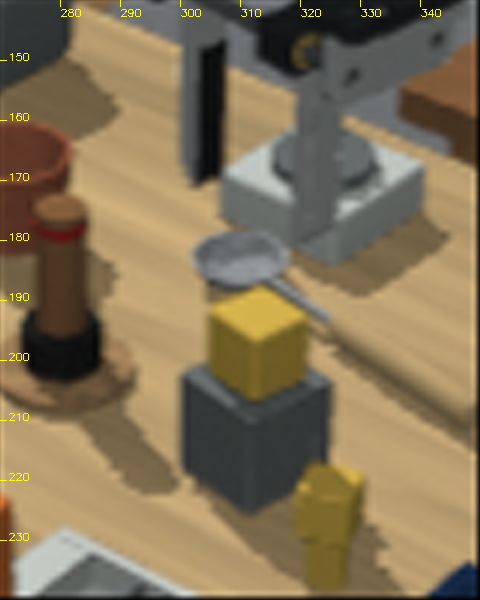

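{"op": "drive_tool", "data": {
  "increments": [
    {"x":-0.03,"y":0.08,"z":0.8,"turn":0},
    {"x":-0.03,"y":0.08,"z":1.6,"turn":0},
    {"x":-0.03,"y":0.08,"z":2.3,"turn":0},
    {"x":-0.03,"y":0.08,"z":2.8,"turn":0},
    {"x":-0.03,"y":0.08,"z":2.8,"turn":0}
  ]
}}

```text
time_s: 18.42
tool_pos: [0.6751, -0.059, 0.0656]
ee_rot: [[0.155, 0.988, -0.002], [0.988, -0.155, 0.0], [-0.0, -0.002, -1.0]]
force: [-0.6, 0.3, -0.5]
width: 0.061
```

{"op": "drive_tool", "data": {
  "increments": [
    {"x":0,"y":0,"z":0,"turn":0},
    {"x":0,"y":0,"z":0,"turn":0},
    {"x":0,"y":0,"z":0,"turn":0},
    {"x":0,"y":0,"z":0,"turn":0},
    {"x":0,"y":0,"z":0,"turn":0}
  ],
  "grip": 0.85,
  "force": 20
}}

```text
time_s: 18.83
tool_pos: [0.6766, -0.0597, 0.0677]
ee_rot: [[0.156, 0.988, 0.002], [0.988, -0.156, 0.0], [0.0, 0.002, -1.0]]
force: [-1.8, 1.6, 10.1]
width: 0.0361
```

{"op": "drive_tool", "data": {
  "increments": [
    {"x":0,"y":0,"z":0,"turn":0},
    {"x":0,"y":0,"z":0,"turn":0},
    {"x":0,"y":0,"z":0,"turn":0}
  ]
}}

```text
time_s: 19.08
tool_pos: [0.6766, -0.0596, 0.0677]
ee_rot: [[0.156, 0.988, 0.002], [0.988, -0.156, 0.0], [0.0, 0.002, -1.0]]
force: [-1.5, 1.7, 9.4]
width: 0.0357
```

The width reads 36 mm, so the jaws hold the head along the wedge's y. I'll lift it.

{"op": "drive_tool", "data": {
  "increments": [
    {"x":0,"y":0,"z":-0.3,"turn":0},
    {"x":0,"y":0,"z":-1,"turn":0},
    {"x":0,"y":0,"z":-2,"turn":0},
    {"x":0,"y":0,"z":-3,"turn":0},
    {"x":0,"y":0,"z":-3.7,"turn":0}
  ]
}}

```text
time_s: 19.5
tool_pos: [0.6764, -0.0601, 0.1809]
ee_rot: [[0.156, 0.988, 0.002], [0.988, -0.156, -0.0], [0.0, 0.002, -1.0]]
force: [0.1, -0.3, -0.4]
width: 0.0361
```

```bash
python3 - <<'E'
from h import *
plan(.5779,-.24,.18,91.7)
s=snap('side','side15'); crop('side15','z27',270,140,350,240,6)
E
```

```text
tcp [ 0.6764 -0.0601  0.1809] yaw 81.01 w 0.0361 F [ 0.1 -0.3 -0.4] t 19.5
{'x': -6.436, 'y': -2.306, 'z': 0.023, 'turn': -1.782}
```

View pics/z27.png

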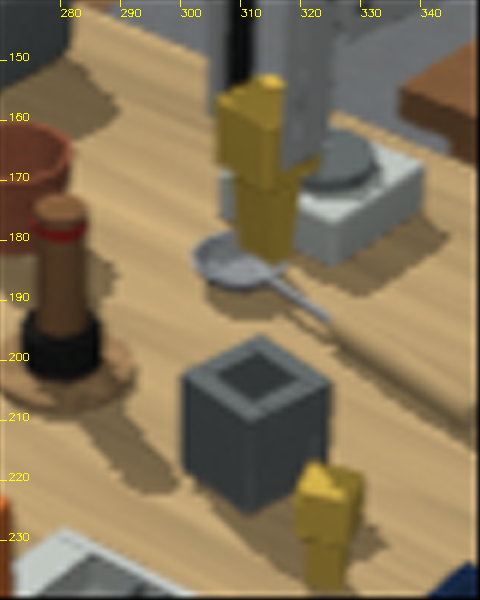

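```bash
python3 - <<'E'
from h import *
s=cal(load('side15'),'side')
a=np.radians(-9);R=np.array([[np.cos(a),-np.sin(a)],[np.sin(a),np.cos(a)]])
for c in((.6764,-.0601),(.674,-.0601),(.672,-.0601)):
  for d in((-.017,-.018),(-.017,.018)):
    for z in(.1692,.2052): print(c,d,z,proj(s,np.array([*(R@d+c),z])).round(1))
crop('side15','z28',295,145,335,190,13)
E
```

```text
(0.6764, -0.0601) (-0.017, -0.018) 0.1692 [[314.3 173.1]]
(0.6764, -0.0601) (-0.017, -0.018) 0.2052 [[314.6 161.2]]
(0.6764, -0.0601) (-0.017, 0.018) 0.1692 [[305.1 167.7]]
(0.6764, -0.0601) (-0.017, 0.018) 0.2052 [[305.4 155.9]]
(0.674, -0.0601) (-0.017, -0.018) 0.1692 [[313.7 173.5]]
(0.674, -0.0601) (-0.017, -0.018) 0.2052 [[314.1 161.6]]
(0.674, -0.0601) (-0.017, 0.018) 0.1692 [[304.6 168. ]]
(0.674, -0.0601) (-0.017, 0.018) 0.2052 [[304.8 156.2]]
(0.672, -0.0601) (-0.017, -0.018) 0.1692 [[313.2 173.8]]
(0.672, -0.0601) (-0.017, -0.018) 0.2052 [[313.6 161.9]]
(0.672, -0.0601) (-0.017, 0.018) 0.1692 [[304.1 168.3]]
(0.672, -0.0601) (-0.017, 0.018) 0.2052 [[304.3 156.5]]
```

View pics/z28.png

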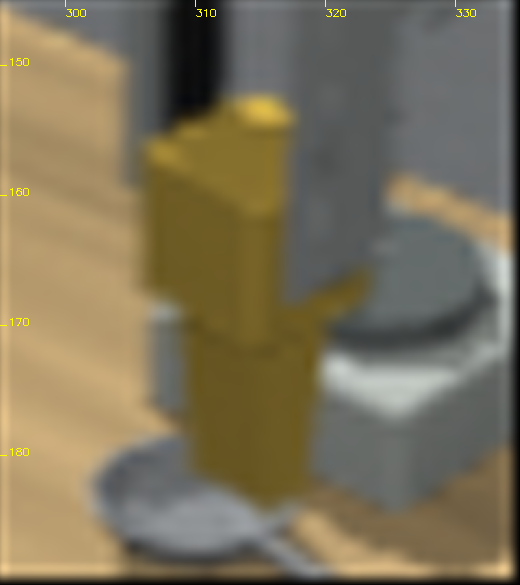

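{"op": "drive_tool", "data": {
  "increments": [
    {"x":-1.2,"y":-0.4,"z":0,"turn":-0.4},
    {"x":-2.4,"y":-0.8,"z":0,"turn":-0.8},
    {"x":-3.6,"y":-1.2,"z":0,"turn":-1.2},
    {"x":-4.8,"y":-1.7,"z":0,"turn":-1.6},
    {"x":-6.0,"y":-2.15,"z":0,"turn":-1.78}
  ]
}}

```text
time_s: 19.97
tool_pos: [0.5828, -0.229, 0.178]
ee_rot: [[-0.032, 0.999, 0.0], [0.999, 0.032, -0.0], [-0.0, 0.0, -1.0]]
force: [0.3, 0.1, 0.3]
width: 0.0357
```

{"op": "drive_tool", "data": {
  "increments": [
    {"x":-0.3,"y":0,"z":0,"turn":0},
    {"x":-0.3,"y":0,"z":0,"turn":0},
    {"x":-0.3,"y":0,"z":0,"turn":0}
  ]
}}

```text
time_s: 20.22
tool_pos: [0.5843, -0.237, 0.1777]
ee_rot: [[-0.028, 1.0, 0.0], [1.0, 0.028, -0.0], [-0.0, 0.0, -1.0]]
force: [-0.6, 1.2, -1.5]
width: 0.0359
```

```bash
python3 - <<'E'
from h import *
plan(.5779,-.24,.125,91.7)
E
```

```text
tcp [ 0.5843 -0.237   0.1777] yaw 91.62 w 0.0359 F [-0.6  1.2 -1.5] t 20.2
{'x': -0.094, 'y': -0.215, 'z': 1.758, 'turn': -0.014}
```

{"op": "drive_tool", "data": {
  "increments": [
    {"x":-0.09,"y":-0.2,"z":0.5,"turn":0},
    {"x":-0.09,"y":-0.21,"z":1.1,"turn":0},
    {"x":-0.09,"y":-0.21,"z":1.7,"turn":0},
    {"x":-0.09,"y":-0.21,"z":1.7,"turn":0},
    {"x":-0.09,"y":-0.21,"z":1.7,"turn":0}
  ]
}}

```text
time_s: 20.63
tool_pos: [0.5783, -0.2382, 0.1261]
ee_rot: [[-0.031, 1.0, -0.001], [1.0, 0.031, 0.001], [0.001, -0.001, -1.0]]
force: [-0.6, 0.9, -0.0]
width: 0.0354
```

```bash
python3 - <<'E'
from h import *
plan(.5779,-.24,.11,91.7)
s=snap('side','side16'); crop('side16','z29',320,190,380,265,8)
t=snap('top','top16'); crop('top16','z30',335,170,395,230,8)
S=cal(s,'side'); st=readout.state(); p=st['tool_pos']
a=np.radians(1.69);R=np.array([[np.cos(a),-np.sin(a)],[np.sin(a),np.cos(a)]])
for d in((-.005,-.012),(-.005,.012),(.005,-.012)): print(d,proj(S,np.array([*(R@d+p[:2]),p[2]-.0567])).round(1))
E
```

```text
tcp [ 0.5783 -0.2382  0.1261] yaw 91.78 w 0.0354 F [-0.6  0.9 -0. ] t 20.6
{'x': -0.061, 'y': -0.015, 'z': 0.537, 'turn': 0.013}
(-0.005, -0.012) [[348.1 245.7]]
(-0.005, 0.012) [[340.  241.7]]
(0.005, -0.012) [[350.4 243.7]]
```

View pics/z29.png

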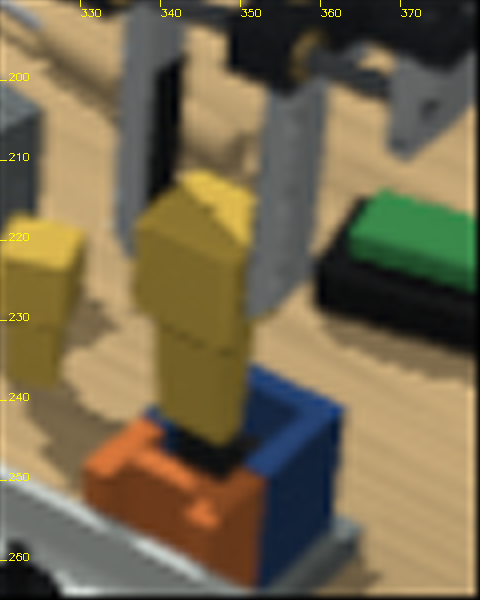

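View pics/z30.png

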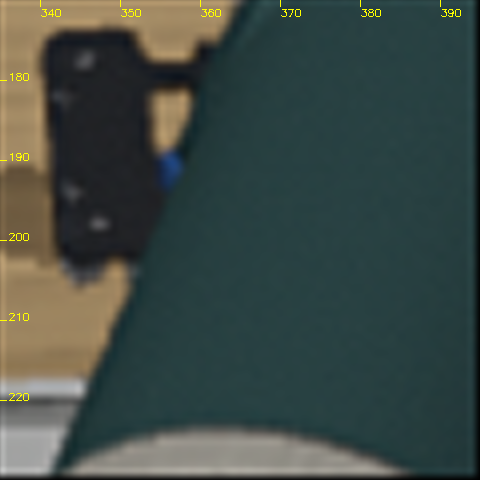

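The blade foot sits where predicted, at (348,245). I'll overlay my slot-mouth estimate on the unobstructed pictures.

```bash
python3 - <<'E'
from h import *
a=np.radians(1.69);R=np.array([[np.cos(a),-np.sin(a)],[np.sin(a),np.cos(a)]])
ims=[]
for n,u0,v0 in(('side',322,225),('top',340,178)):
    c=cal(load(n+'13'),n); f=9
    b=cv2.warpAffine(cv2.imread(f'pics/{n}13.png')[v0:v0+44,u0:u0+44],np.array([[f,0,0],[0,f,0]],float),(396,396),flags=cv2.INTER_CUBIC)
    q=np.array([[*(R@d+(.5779,-.24)),.062] for d in((-.011,-.0145),(-.011,.0145),(.007,.0145),(.007,-.0145))])
    p=((proj(c,q)-(u0,v0)+.0)*f).astype(np.int32); cv2.polylines(b,[p],True,(0,0,255),1); ims.append(b)
cv2.imwrite('pics/slot.png',np.hstack(ims))
E
```

```text
(no output)
```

View pics/slot.png

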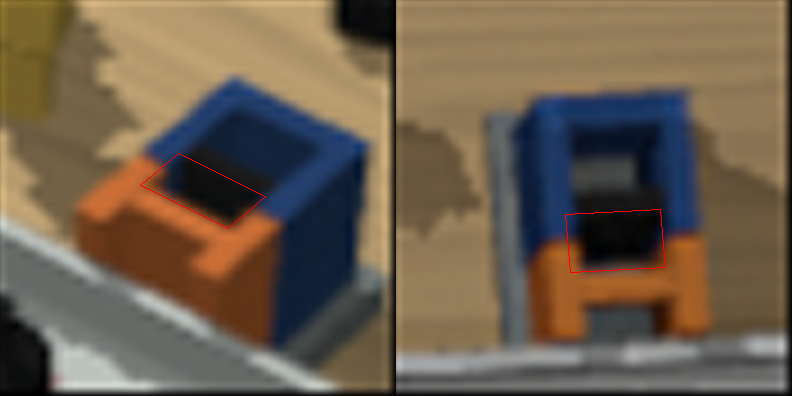

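{"op": "drive_tool", "data": {
  "increments": [
    {"x":-0.08,"y":0,"z":0,"turn":0},
    {"x":-0.08,"y":0,"z":0.2,"turn":0},
    {"x":-0.08,"y":0,"z":0.4,"turn":0},
    {"x":-0.08,"y":0,"z":0.6,"turn":0},
    {"x":-0.08,"y":0,"z":0.6,"turn":0}
  ]
}}

```text
time_s: 21.15
tool_pos: [0.5775, -0.2415, 0.1068]
ee_rot: [[-0.03, 1.0, -0.002], [1.0, 0.03, 0.001], [0.001, -0.002, -1.0]]
force: [-1.2, 0.1, -0.8]
width: 0.0359
```

```bash
python3 - <<'E'
from h import *
plan(.578,-.241,.09,91.7)
s=snap('side','side17'); crop('side17','z31',320,190,380,265,8)
E
```

```text
tcp [ 0.5775 -0.2415  0.1068] yaw 91.70 w 0.0359 F [-1.2  0.1 -0.8] t 21.1
{'x': 0.016, 'y': 0.019, 'z': 0.558, 'turn': 0.0}
```

View pics/z31.png

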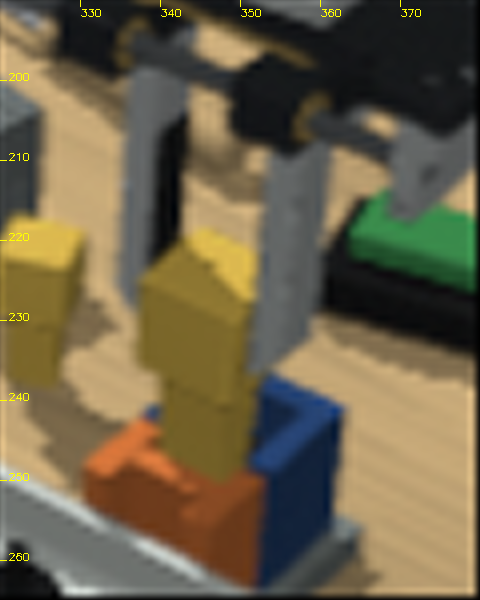

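{"op": "drive_tool", "data": {
  "increments": [
    {"x":0.03,"y":0,"z":0.15,"turn":0},
    {"x":0.03,"y":0,"z":0.3,"turn":0},
    {"x":0.03,"y":0,"z":0.45,"turn":0},
    {"x":0.03,"y":0,"z":0.5,"turn":0},
    {"x":0.03,"y":0,"z":0.5,"turn":0}
  ]
}}

```text
time_s: 21.62
tool_pos: [0.5777, -0.2409, 0.0927]
ee_rot: [[-0.03, 1.0, -0.001], [1.0, 0.03, 0.0], [0.0, -0.001, -1.0]]
force: [-2.1, -0.5, -1.4]
width: 0.0355
```

```bash
python3 - <<'E'
from h import *
plan(.578,-.241,.09,91.7)
s=snap('side','side18'); crop('side18','z32',320,190,380,265,8)
E
```

```text
tcp [ 0.5777 -0.2409  0.0927] yaw 91.70 w 0.0355 F [-2.1 -0.5 -1.4] t 21.6
{'x': -0.005, 'y': 0.01, 'z': 0.088, 'turn': -0.0}
```

View pics/z32.png

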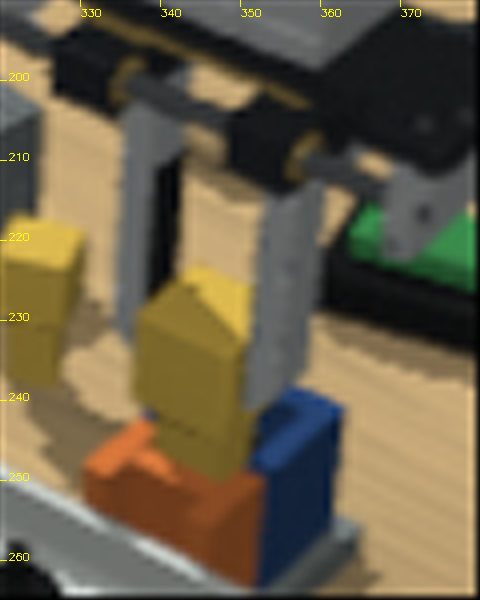

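{"op": "drive_tool", "data": {
  "increments": [
    {"x":0,"y":-0.03,"z":0.07,"turn":0},
    {"x":0,"y":-0.04,"z":0.14,"turn":0},
    {"x":0,"y":-0.04,"z":0.14,"turn":0},
    {"x":0,"y":-0.04,"z":0.14,"turn":0}
  ]
}}

```text
time_s: 22.0
tool_pos: [0.5769, -0.241, 0.089]
ee_rot: [[-0.03, 1.0, -0.0], [1.0, 0.03, -0.0], [-0.0, -0.0, -1.0]]
force: [-1.9, 0.3, -1.0]
width: 0.0359
```

{"op": "drive_tool", "data": {
  "increments": [
    {"x":0,"y":0,"z":0,"turn":0},
    {"x":0,"y":0,"z":0,"turn":0},
    {"x":0,"y":0,"z":0,"turn":0},
    {"x":0,"y":0,"z":0,"turn":0}
  ],
  "grip": 0.4
}}

```text
time_s: 22.33
tool_pos: [0.5772, -0.241, 0.0893]
ee_rot: [[-0.03, 1.0, 0.0], [1.0, 0.03, -0.0], [-0.0, 0.0, -1.0]]
force: [-1.0, -0.3, -0.5]
width: 0.0555
```

{"op": "drive_tool", "data": {
  "increments": [
    {"x":0,"y":0,"z":-1,"turn":0},
    {"x":0,"y":0,"z":-2,"turn":0},
    {"x":0,"y":0,"z":-3,"turn":0},
    {"x":0,"y":0,"z":-3.3,"turn":0},
    {"x":0,"y":0,"z":-3.3,"turn":0}
  ]
}}

```text
time_s: 22.75
tool_pos: [0.5782, -0.2415, 0.191]
ee_rot: [[-0.03, 1.0, 0.004], [1.0, 0.03, -0.001], [-0.001, 0.004, -1.0]]
force: [0.4, 0.6, -0.4]
width: 0.0566
```

```bash
python3 - <<'E'
from h import *
plan(.677,.0635,.19,90)
s=snap('side','side19'); crop('side19','z33',320,190,380,265,8)
crop('side19','z33b',200,150,380,310,4)
E
```

```text
tcp [ 0.5782 -0.2415  0.191 ] yaw 91.70 w 0.0566 F [ 0.4  0.6 -0.4] t 22.8
{'x': 10.064, 'y': 3.593, 'z': 0.036, 'turn': 0.284}
```

View pics/z33.png

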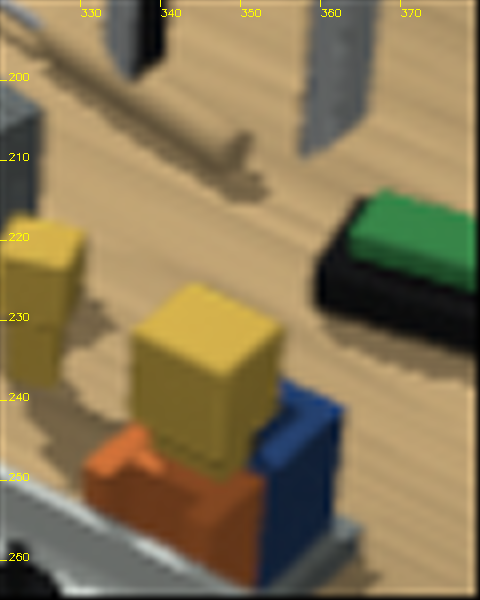

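View pics/z33b.png

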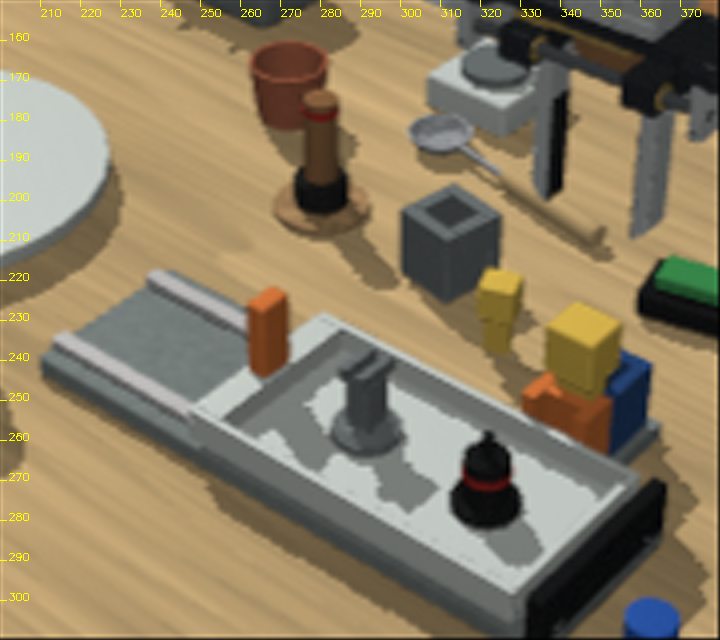

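The wedge stands head up in the slot, proud of the mouth, with its head at (346,237). The tray, valve and bracket are fine. Next is the tapping block.

{"op": "drive_tool", "data": {
  "increments": [
    {"x":1.2,"y":0.4,"z":0,"turn":0},
    {"x":2.4,"y":0.8,"z":0,"turn":0},
    {"x":3.6,"y":1.3,"z":0,"turn":0},
    {"x":4.8,"y":1.7,"z":0,"turn":0},
    {"x":6.0,"y":2.1,"z":0,"turn":0}
  ]
}}

```text
time_s: 23.22
tool_pos: [0.6343, -0.0572, 0.1865]
ee_rot: [[-0.03, 1.0, -0.002], [1.0, 0.03, 0.0], [0.0, -0.002, -1.0]]
force: [1.2, -0.7, 0.2]
width: 0.0565
```

{"op": "drive_tool", "data": {
  "increments": [
    {"x":1.2,"y":0.4,"z":0,"turn":0.1},
    {"x":2.4,"y":0.8,"z":0,"turn":0.2},
    {"x":3.6,"y":1.3,"z":0,"turn":0.3},
    {"x":4.06,"y":1.5,"z":0.8,"turn":0.3},
    {"x":4.06,"y":1.5,"z":1.6,"turn":0.3}
  ]
}}

```text
time_s: 23.63
tool_pos: [0.6766, 0.0696, 0.1383]
ee_rot: [[-0.004, 1.0, 0.0], [1.0, 0.004, 0.002], [0.002, 0.0, -1.0]]
force: [0.8, 0.7, -1.1]
width: 0.0566
```

{"op": "drive_tool", "data": {
  "increments": [
    {"x":0,"y":0,"z":0,"turn":0},
    {"x":0,"y":0,"z":0,"turn":0}
  ]
}}

```text
time_s: 23.8
tool_pos: [0.6748, 0.0633, 0.1383]
ee_rot: [[0.002, 1.0, -0.004], [1.0, -0.002, -0.001], [-0.001, -0.004, -1.0]]
force: [0.6, 0.2, 0.3]
width: 0.0562
```

```bash
python3 - <<'E'
from h import *
plan(.6765,.0635,.051,90)
s=snap('side','side20'); crop('side20','z34',240,130,320,220,6.5)
S=cal(s,'side'); st=readout.state(); print(proj(S,st['tool_pos']),proj(S,np.array([.677,.0635,.096])),proj(S,np.array([.677,.0635,.028])))
E
```

```text
tcp [0.6748 0.0633 0.1383] yaw 89.88 w 0.0562 F [0.6 0.2 0.3] t 23.8
{'x': 0.01, 'y': 0.068, 'z': 2.908, 'turn': -0.02}
[[279.87990931 162.36753241]] [[280.17658421 175.36509839]] [[280.39779641 195.00203115]]
```

View pics/z34.png

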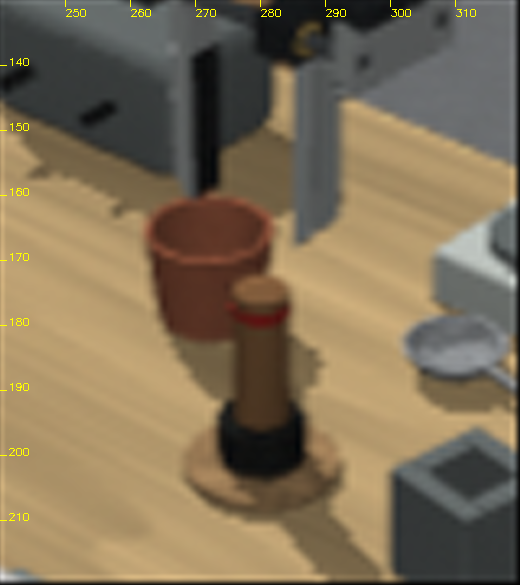

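{"op": "drive_tool", "data": {
  "increments": [
    {"x":0.01,"y":0.06,"z":0.8,"turn":0},
    {"x":0.01,"y":0.06,"z":1.6,"turn":0},
    {"x":0.01,"y":0.06,"z":2.4,"turn":0},
    {"x":0.01,"y":0.06,"z":2.9,"turn":0},
    {"x":0.01,"y":0.06,"z":2.9,"turn":0}
  ]
}}

```text
time_s: 24.27
tool_pos: [0.6766, 0.0633, 0.0511]
ee_rot: [[0.003, 1.0, -0.003], [1.0, -0.003, -0.001], [-0.001, -0.003, -1.0]]
force: [-0.5, 0.4, 0.1]
width: 0.0564
```

{"op": "drive_tool", "data": {
  "increments": [
    {"x":0,"y":0,"z":0,"turn":0},
    {"x":0,"y":0,"z":0,"turn":0},
    {"x":0,"y":0,"z":0,"turn":0},
    {"x":0,"y":0,"z":0,"turn":0},
    {"x":0,"y":0,"z":0,"turn":0}
  ],
  "grip": 1,
  "force": 55
}}

```text
time_s: 24.68
tool_pos: [0.6783, 0.0645, 0.0541]
ee_rot: [[0.002, 1.0, 0.001], [1.0, -0.002, 0.0], [0.0, 0.001, -1.0]]
force: [0.5, 3.0, -0.4]
width: 0.0263
```

{"op": "drive_tool", "data": {
  "increments": [
    {"x":0,"y":0,"z":0,"turn":0},
    {"x":0,"y":0,"z":0,"turn":0},
    {"x":0,"y":0,"z":0,"turn":0}
  ]
}}

```text
time_s: 24.93
tool_pos: [0.6783, 0.0645, 0.0541]
ee_rot: [[0.002, 1.0, 0.001], [1.0, -0.002, 0.0], [0.0, 0.001, -1.0]]
force: [-1.4, 1.1, 6.5]
width: 0.0253
```

{"op": "drive_tool", "data": {
  "increments": [
    {"x":0,"y":0,"z":-0.3,"turn":0},
    {"x":0,"y":0,"z":-1.3,"turn":0},
    {"x":0,"y":0,"z":-2.4,"turn":0},
    {"x":0,"y":0,"z":-3.6,"turn":0},
    {"x":0,"y":0,"z":-4.4,"turn":0}
  ]
}}

```text
time_s: 25.35
tool_pos: [0.6783, 0.064, 0.1891]
ee_rot: [[0.002, 1.0, 0.003], [1.0, -0.002, 0.0], [0.0, 0.003, -1.0]]
force: [-0.1, -0.8, -1.5]
width: 0.0256
```

```bash
python3 - <<'E'
from h import *
plan(.577,-.241,.19,91.7)
s=snap('side','side21'); crop('side21','z35',240,110,340,220,5.5)
c=cal(load('side19'),'side')
print('wedge top corner candidates', [proj(c,np.array([.577-.017+.0005,-.241-.018-.0005,z])).round(1) for z in (.098,.106,.112,.118)])
E
```

```text
tcp [0.6783 0.064  0.1891] yaw 89.89 w 0.0256 F [-0.1 -0.8 -1.5] t 25.4
{'x': -10.173, 'y': -3.355, 'z': -0.041, 'turn': -0.302}
wedge top corner candidates [array([[348.3, 241.1]]), array([[348.5, 238.5]]), array([[348.7, 236.6]]), array([[348.8, 234.6]])]
```

View pics/z35.png

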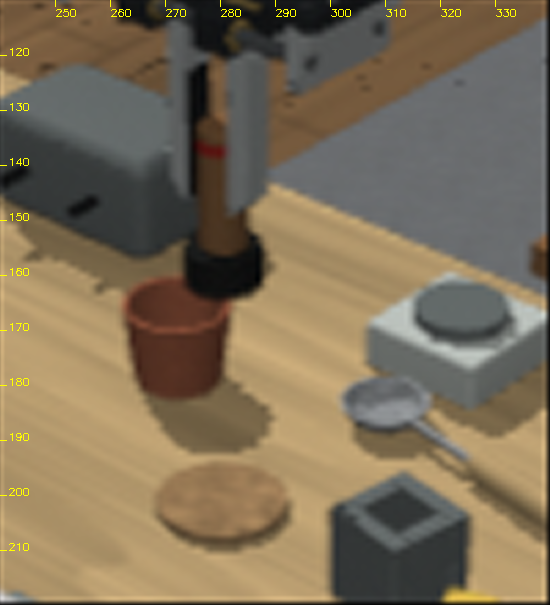

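{"op": "drive_tool", "data": {
  "increments": [
    {"x":-1.2,"y":-0.4,"z":0,"turn":0},
    {"x":-2.4,"y":-0.8,"z":0,"turn":-0.1},
    {"x":-3.6,"y":-1.2,"z":0,"turn":-0.2},
    {"x":-4.8,"y":-1.6,"z":0,"turn":-0.3},
    {"x":-6.0,"y":-2.0,"z":0,"turn":-0.3}
  ]
}}

```text
time_s: 25.82
tool_pos: [0.6163, -0.1172, 0.1854]
ee_rot: [[-0.031, 1.0, -0.0], [1.0, 0.031, -0.0], [-0.0, -0.0, -1.0]]
force: [1.6, -1.1, -3.2]
width: 0.0251
```

{"op": "drive_tool", "data": {
  "increments": [
    {"x":-1.2,"y":-0.4,"z":0,"turn":0},
    {"x":-2.4,"y":-0.8,"z":0,"turn":0},
    {"x":-3.4,"y":-1.1,"z":0,"turn":0},
    {"x":-4.0,"y":-1.3,"z":0,"turn":0},
    {"x":-4.0,"y":-1.3,"z":0,"turn":0}
  ]
}}

```text
time_s: 26.23
tool_pos: [0.5797, -0.2421, 0.1856]
ee_rot: [[-0.024, 1.0, -0.001], [1.0, 0.024, -0.002], [-0.002, -0.001, -1.0]]
force: [0.3, -0.7, -2.6]
width: 0.0253
```

{"op": "drive_tool", "data": {
  "increments": [
    {"x":0,"y":0,"z":0,"turn":0},
    {"x":0,"y":0,"z":0,"turn":0}
  ]
}}

```text
time_s: 26.4
tool_pos: [0.5822, -0.2359, 0.1852]
ee_rot: [[-0.03, 1.0, -0.0], [1.0, 0.03, 0.0], [0.0, -0.0, -1.0]]
force: [-0.1, 0.1, -3.0]
width: 0.0256
```

```bash
python3 - <<'E'
from h import *
plan(.577,-.241,.165,91.7)
s=snap('side','side22'); crop('side22','z36',310,160,390,265,5.7)
E
```

```text
tcp [ 0.5822 -0.2359  0.1852] yaw 91.74 w 0.0256 F [-0.1  0.1 -3. ] t 26.4
{'x': -0.164, 'y': -0.178, 'z': 0.672, 'turn': 0.007}
```

View pics/z36.png

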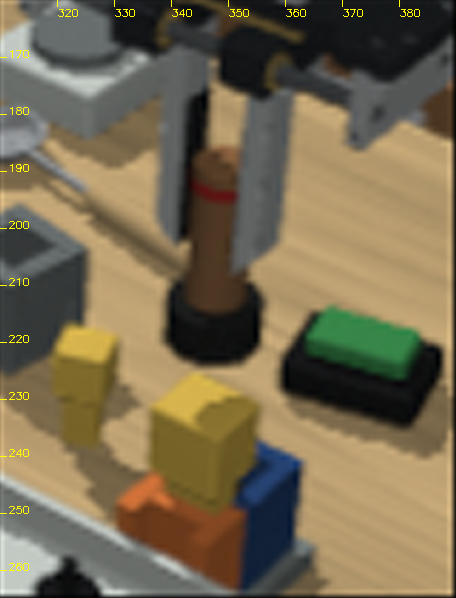

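{"op": "drive_tool", "data": {
  "increments": [
    {"x":-0.16,"y":-0.17,"z":0.2,"turn":0},
    {"x":-0.16,"y":-0.17,"z":0.4,"turn":0},
    {"x":-0.16,"y":-0.17,"z":0.6,"turn":0},
    {"x":-0.16,"y":-0.17,"z":0.6,"turn":0}
  ]
}}

```text
time_s: 26.78
tool_pos: [0.5765, -0.2411, 0.1654]
ee_rot: [[-0.03, 1.0, -0.002], [1.0, 0.03, 0.001], [0.001, -0.002, -1.0]]
force: [0.8, -0.4, -3.5]
width: 0.0253
```

```bash
python3 - <<'E'
from h import *
plan(.577,-.241,.146,91.7)
s=snap('side','side23'); crop('side23','z37',310,160,390,265,5.7)
E
```

```text
tcp [ 0.5765 -0.2411  0.1654] yaw 91.72 w 0.0253 F [ 0.8 -0.4 -3.5] t 26.8
{'x': 0.003, 'y': 0.019, 'z': 0.646, 'turn': 0.004}
```

View pics/z37.png

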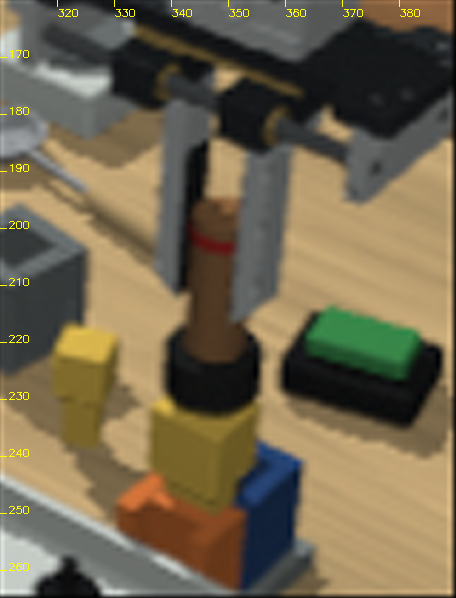

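The tapper's foot is centred over the head. I'll press down in small steps and watch the force.

{"op": "drive_tool", "data": {
  "increments": [
    {"x":0,"y":0,"z":0.05,"turn":0},
    {"x":0,"y":0,"z":0.1,"turn":0},
    {"x":0,"y":0,"z":0.16,"turn":0},
    {"x":0,"y":0,"z":0.22,"turn":0},
    {"x":0,"y":0,"z":0.28,"turn":0}
  ]
}}

```text
time_s: 27.25
tool_pos: [0.5771, -0.2417, 0.1586]
ee_rot: [[-0.03, 1.0, 0.0], [1.0, 0.03, -0.0], [-0.0, 0.0, -1.0]]
force: [-0.0, 0.2, -3.0]
width: 0.0255
```

{"op": "drive_tool", "data": {
  "increments": [
    {"x":0,"y":0,"z":0.05,"turn":0},
    {"x":0,"y":0,"z":0.1,"turn":0},
    {"x":0,"y":0,"z":0.15,"turn":0},
    {"x":0,"y":0,"z":0.2,"turn":0},
    {"x":0,"y":0,"z":0.25,"turn":0}
  ]
}}

```text
time_s: 27.67
tool_pos: [0.5777, -0.2418, 0.1516]
ee_rot: [[-0.03, 1.0, 0.001], [1.0, 0.03, -0.0], [-0.001, 0.001, -1.0]]
force: [3.5, -0.2, 6.0]
width: 0.0256
```

{"op": "drive_tool", "data": {
  "increments": [
    {"x":0,"y":0,"z":0.04,"turn":0},
    {"x":0,"y":0,"z":0.08,"turn":0},
    {"x":0,"y":0,"z":0.12,"turn":0},
    {"x":0,"y":0,"z":0.16,"turn":0},
    {"x":0,"y":0,"z":0.2,"turn":0}
  ]
}}

```text
time_s: 28.08
tool_pos: [0.5783, -0.242, 0.1462]
ee_rot: [[-0.03, 1.0, 0.003], [1.0, 0.03, -0.001], [-0.001, 0.003, -1.0]]
force: [4.3, 0.4, 11.1]
width: 0.0253
```

{"op": "drive_tool", "data": {
  "increments": [
    {"x":0,"y":0,"z":0.04,"turn":0},
    {"x":0,"y":0,"z":0.06,"turn":0},
    {"x":0,"y":0,"z":0.08,"turn":0},
    {"x":0,"y":0,"z":0.1,"turn":0}
  ]
}}

```text
time_s: 28.42
tool_pos: [0.579, -0.2422, 0.1458]
ee_rot: [[-0.03, 1.0, 0.005], [1.0, 0.03, -0.001], [-0.001, 0.005, -1.0]]
force: [-7.2, 6.0, 48.9]
width: 0.025
```

The force jumped to 49 N with no further travel at TCP z 0.1458, and home was predicted at 0.146. I'll lift off and check.

{"op": "drive_tool", "data": {
  "increments": [
    {"x":0,"y":0,"z":-0.1,"turn":0},
    {"x":0,"y":0,"z":-0.3,"turn":0},
    {"x":0,"y":0,"z":-0.8,"turn":0},
    {"x":0,"y":0,"z":-1.5,"turn":0},
    {"x":0,"y":0,"z":-1.6,"turn":0}
  ]
}}

```text
time_s: 28.83
tool_pos: [0.5777, -0.2423, 0.1928]
ee_rot: [[-0.03, 1.0, 0.002], [1.0, 0.03, -0.001], [-0.001, 0.002, -1.0]]
force: [0.8, -0.4, -2.5]
width: 0.0256
```

```bash
python3 - <<'E'
from h import *
plan(.6753,.0625,.19,90)
s=snap('side','side24'); crop('side24','z38',320,190,380,265,8)
crop('side24','z38b',310,150,390,265,5)
S=cal(s,'side')
for z in(.098,.1,.102): print(proj(S,np.array([.578-.0165,-.241-.0185,z])).round(1))
E
```

```text
tcp [ 0.5777 -0.2423  0.1928] yaw 91.69 w 0.0256 F [ 0.8 -0.4 -2.5] t 28.8
{'x': 10.059, 'y': 3.55, 'z': 0.091, 'turn': 0.282}
[[348.5 240.9]]
[[348.6 240.3]]
[[348.6 239.6]]
```

View pics/z38.png

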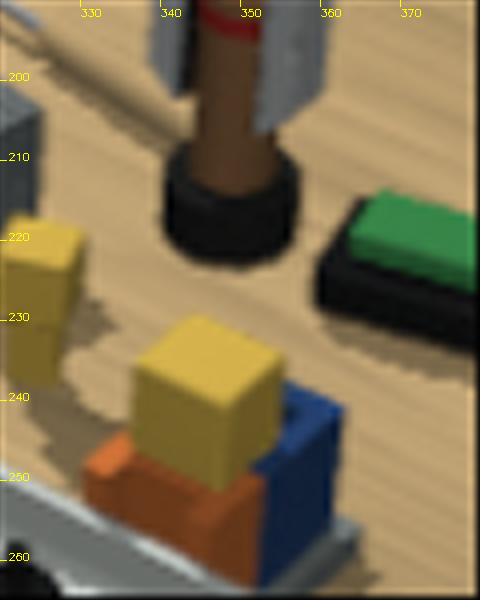

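View pics/z38b.png

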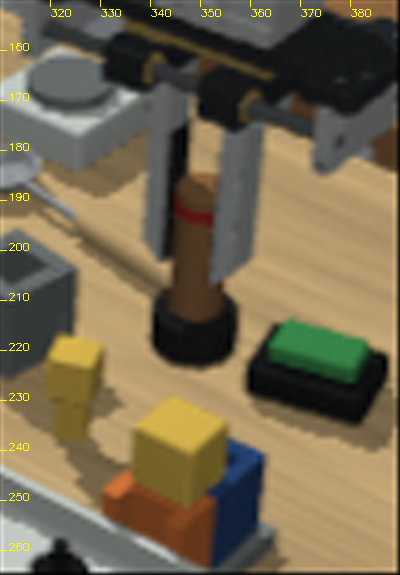

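The head's near top corner dropped from v 236.3 to 240.5 (home predicts 240.9), and 52 N net met a hard stop, well above the 20 N driving force. The wedge is home. Next I'll return the tapper to its coaster.

{"op": "drive_tool", "data": {
  "increments": [
    {"x":1.2,"y":0.4,"z":0,"turn":0},
    {"x":2.4,"y":0.8,"z":0,"turn":0},
    {"x":3.6,"y":1.3,"z":0,"turn":0},
    {"x":4.8,"y":1.7,"z":0,"turn":0.1},
    {"x":6.0,"y":2.1,"z":0,"turn":0.2}
  ]
}}

```text
time_s: 29.3
tool_pos: [0.6344, -0.0581, 0.1888]
ee_rot: [[-0.008, 1.0, -0.002], [1.0, 0.008, 0.0], [0.0, -0.002, -1.0]]
force: [1.2, -0.3, -4.0]
width: 0.0253
```

{"op": "drive_tool", "data": {
  "increments": [
    {"x":1.2,"y":0.4,"z":0,"turn":0.1},
    {"x":2.4,"y":0.8,"z":0,"turn":0.1},
    {"x":3.4,"y":1.2,"z":0,"turn":0.1},
    {"x":4.0,"y":1.45,"z":0,"turn":0.1},
    {"x":4.0,"y":1.45,"z":0,"turn":0.1}
  ]
}}

```text
time_s: 29.72
tool_pos: [0.6771, 0.0662, 0.188]
ee_rot: [[-0.004, 1.0, -0.002], [1.0, 0.004, 0.002], [0.002, -0.002, -1.0]]
force: [0.4, 1.1, -2.8]
width: 0.0255
```

{"op": "drive_tool", "data": {
  "increments": [
    {"x":0,"y":0,"z":0.5,"turn":0},
    {"x":0,"y":0,"z":1,"turn":0},
    {"x":0,"y":0,"z":1,"turn":0},
    {"x":0,"y":0,"z":1,"turn":0}
  ]
}}

```text
time_s: 30.05
tool_pos: [0.6763, 0.0599, 0.1588]
ee_rot: [[0.002, 1.0, -0.003], [1.0, -0.002, -0.001], [-0.001, -0.003, -1.0]]
force: [0.2, -0.2, -2.7]
width: 0.0254
```

```bash
python3 - <<'E'
from h import *
plan(.6755,.0625,.0555,90)
s=snap('side','side25'); crop('side25','z39',240,130,320,220,6.5)
E
```

```text
tcp [0.6763 0.0599 0.1588] yaw 89.88 w 0.0254 F [ 0.2 -0.2 -2.7] t 30.1
{'x': 0.089, 'y': -0.016, 'z': 3.444, 'turn': -0.02}
```

View pics/z39.png

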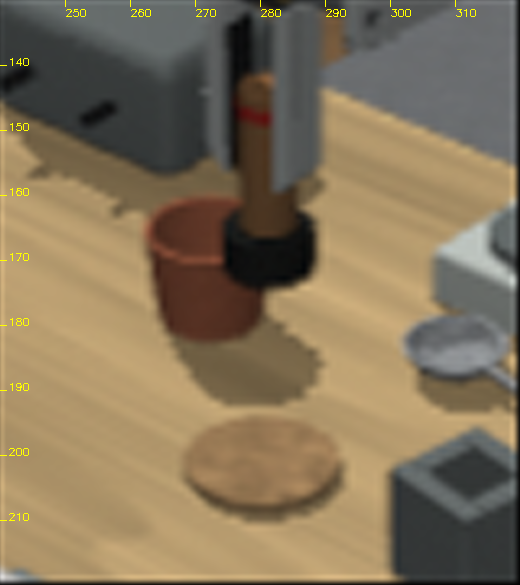

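{"op": "drive_tool", "data": {
  "increments": [
    {"x":0.09,"y":-0.02,"z":0.8,"turn":0},
    {"x":0.09,"y":-0.02,"z":1.7,"turn":0},
    {"x":0.09,"y":-0.02,"z":2.5,"turn":0},
    {"x":0.09,"y":-0.02,"z":3.0,"turn":0},
    {"x":0.09,"y":-0.02,"z":3.2,"turn":0}
  ]
}}

```text
time_s: 30.52
tool_pos: [0.6757, 0.0629, 0.0625]
ee_rot: [[0.002, 1.0, -0.002], [1.0, -0.002, -0.0], [-0.0, -0.002, -1.0]]
force: [0.4, -0.1, -3.2]
width: 0.0252
```

{"op": "drive_tool", "data": {
  "increments": [
    {"x":0,"y":0,"z":0.05,"turn":0},
    {"x":0,"y":0,"z":0.1,"turn":0},
    {"x":0,"y":0,"z":0.14,"turn":0},
    {"x":0,"y":0,"z":0.14,"turn":0}
  ]
}}

```text
time_s: 30.85
tool_pos: [0.6771, 0.0631, 0.061]
ee_rot: [[0.002, 1.0, 0.001], [1.0, -0.002, 0.0], [0.0, 0.001, -1.0]]
force: [-0.7, -1.1, -3.0]
width: 0.0254
```

```bash
python3 - <<'E'
from h import *
plan(.6755,.0625,.0541,90)
s=snap('side','side26'); crop('side26','z40',240,130,320,220,6.5)
E
```

```text
tcp [0.6771 0.0631 0.061 ] yaw 89.90 w 0.0254 F [-0.7 -1.1 -3. ] t 30.9
{'x': -0.021, 'y': -0.054, 'z': 0.231, 'turn': -0.017}
```

View pics/z40.png

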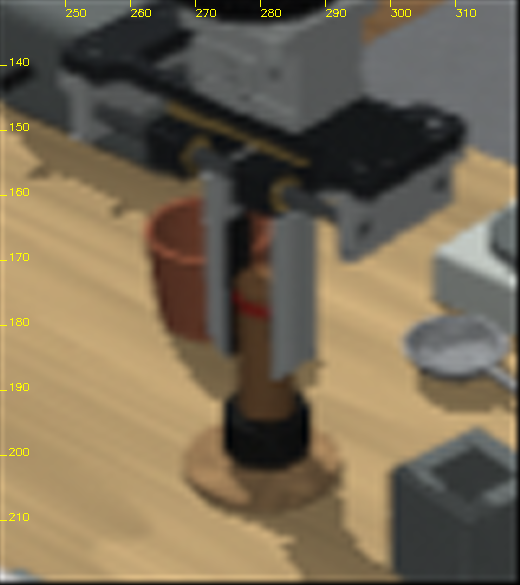

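Nearly down and still carrying the weight. I'll lower until the force reading shows contact.

{"op": "drive_tool", "data": {
  "increments": [
    {"x":-0.02,"y":-0.05,"z":0.06,"turn":0},
    {"x":-0.02,"y":-0.05,"z":0.12,"turn":0},
    {"x":-0.02,"y":-0.05,"z":0.17,"turn":0},
    {"x":-0.02,"y":-0.05,"z":0.17,"turn":0}
  ]
}}

```text
time_s: 31.23
tool_pos: [0.6749, 0.0625, 0.0546]
ee_rot: [[0.002, 1.0, -0.0], [1.0, -0.002, -0.0], [-0.0, -0.0, -1.0]]
force: [0.6, -0.3, -2.4]
width: 0.0252
```

{"op": "drive_tool", "data": {
  "increments": [
    {"x":0,"y":0,"z":0.04,"turn":0},
    {"x":0,"y":0,"z":0.07,"turn":0},
    {"x":0,"y":0,"z":0.07,"turn":0}
  ]
}}

```text
time_s: 31.48
tool_pos: [0.6754, 0.0625, 0.0541]
ee_rot: [[0.002, 1.0, 0.001], [1.0, -0.002, 0.0], [0.0, 0.001, -1.0]]
force: [-7.4, -1.0, 16.2]
width: 0.0254
```

Contact at 0.0541, the same height as when I picked it up. I'll release and rise.

{"op": "drive_tool", "data": {
  "increments": [
    {"x":0,"y":0,"z":-0.03,"turn":0},
    {"x":0,"y":0,"z":-0.03,"turn":0},
    {"x":0,"y":0,"z":-0.03,"turn":0},
    {"x":0,"y":0,"z":-0.03,"turn":0},
    {"x":0,"y":0,"z":-0.03,"turn":0}
  ],
  "grip": 0.4
}}

```text
time_s: 31.9
tool_pos: [0.675, 0.0625, 0.0536]
ee_rot: [[0.002, 1.0, -0.0], [1.0, -0.002, -0.0], [-0.0, -0.0, -1.0]]
force: [-0.2, -0.0, -1.3]
width: 0.0547
```

{"op": "drive_tool", "data": {
  "increments": [
    {"x":0,"y":0,"z":-1,"turn":0},
    {"x":0,"y":0,"z":-2,"turn":0},
    {"x":0,"y":0,"z":-3,"turn":0},
    {"x":0,"y":0,"z":-4,"turn":0},
    {"x":0,"y":0,"z":-5,"turn":0}
  ]
}}

```text
time_s: 32.32
tool_pos: [0.6749, 0.0624, 0.2051]
ee_rot: [[0.002, 1.0, -0.0], [1.0, -0.002, -0.0], [-0.0, -0.0, -1.0]]
force: [0.1, -0.4, -0.2]
width: 0.0566
```

{"op": "drive_tool", "data": {
  "increments": [
    {"x":1,"y":-1,"z":-0.3,"turn":0},
    {"x":2,"y":-2,"z":-0.3,"turn":0},
    {"x":3,"y":-3,"z":-0.3,"turn":0},
    {"x":4,"y":-4,"z":-0.3,"turn":0},
    {"x":5,"y":-5,"z":-0.3,"turn":0}
  ]
}}

```text
time_s: 32.73
tool_pos: [0.527, 0.2105, 0.2127]
ee_rot: [[0.002, 1.0, 0.0], [1.0, -0.002, 0.0], [0.0, 0.0, -1.0]]
force: [0.9, 1.5, 0.2]
width: 0.0567
```

{"op": "drive_tool", "data": {
  "increments": [
    {"x":1,"y":-1,"z":0,"turn":0},
    {"x":2,"y":-2,"z":0,"turn":0},
    {"x":3,"y":-2,"z":0,"turn":0},
    {"x":4,"y":-2,"z":0,"turn":0},
    {"x":4,"y":-2,"z":0,"turn":0}
  ]
}}

```text
time_s: 33.15
tool_pos: [0.4669, 0.3355, 0.2126]
ee_rot: [[-0.005, 1.0, -0.0], [1.0, 0.005, 0.002], [0.002, -0.0, -1.0]]
force: [0.0, -0.0, 0.1]
width: 0.0565
```

```bash
python3 - <<'E'
from h import *
plan(.4,.4,.2)
s=snap('side','side27'); t=snap('top','top27')
crop('side27','z41',200,150,385,310,4); crop('top27','z42',210,150,410,280,4)
crop('side27','z43',315,215,375,270,10)
E
```

```text
tcp [0.4669 0.3355 0.2126] yaw 90.27 w 0.0565 F [ 0.  -0.   0.1] t 33.1
{'x': 2.16, 'y': -2.221, 'z': 0.426}
```

View pics/z41.png

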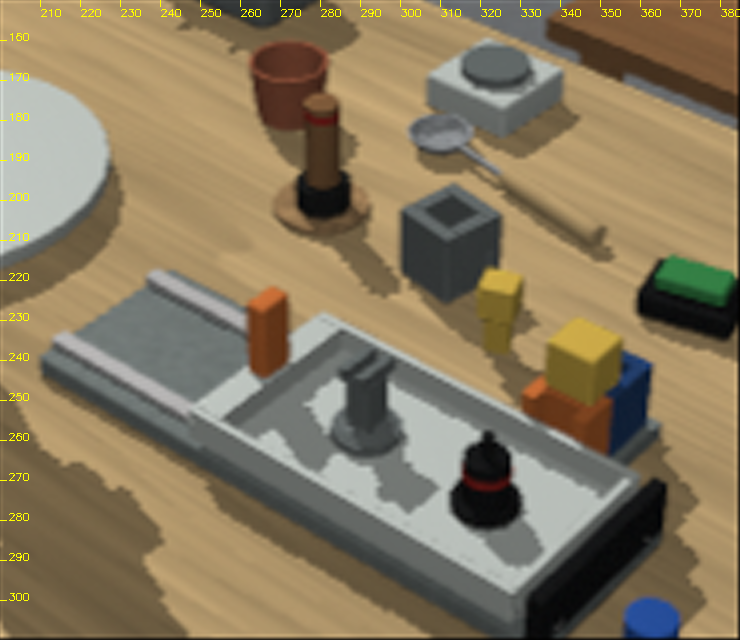

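View pics/z42.png

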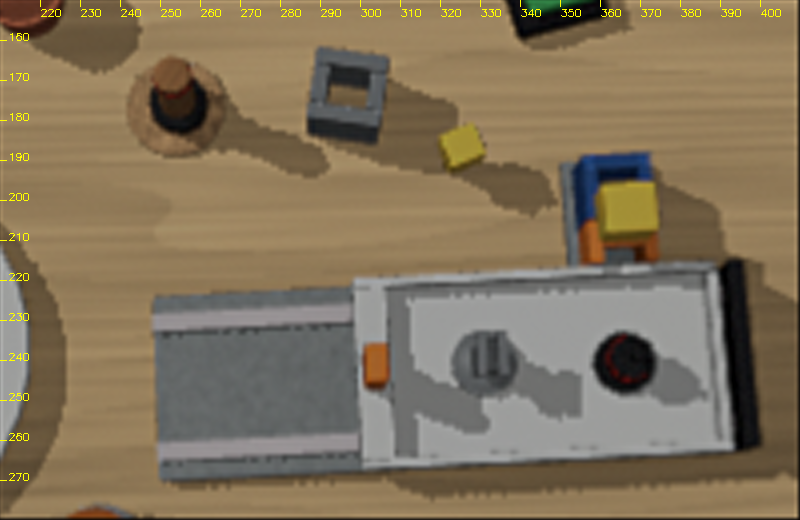

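View pics/z43.png

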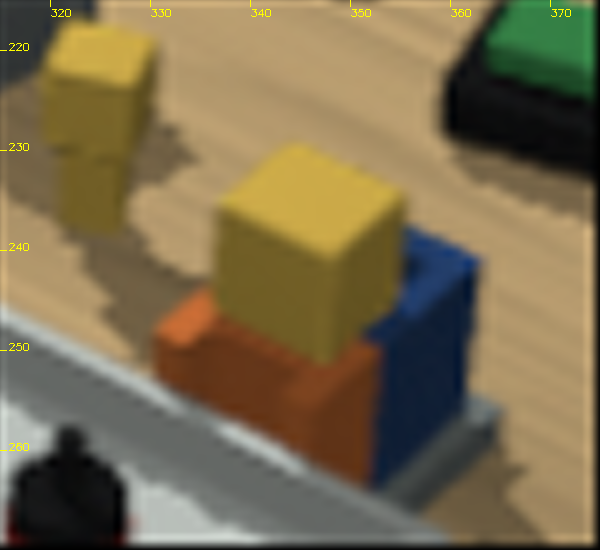

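```bash
python3 - <<'E'
from h import *
crop('top27','z44',375,205,405,270,9)
crop('side27','z45',310,255,375,312,10)
T=cal(load('top27'),'top'); S=cal(load('side27'),'side')
a=np.radians(1.69);R=np.array([[np.cos(a),-np.sin(a)],[np.sin(a),np.cos(a)]])
for z in(.098,.099,.1,.062): print(z,[proj(S,np.array([*(R@d+(.578,-.241)),z])).round(1).tolist() for d in((-.017,-.018),(-.017,.018),(.017,.018),(.017,-.018))])
E
```

```text
0.098 [[[348.5, 240.9]], [[336.2, 235.0]], [[344.2, 228.3]], [[356.4, 234.1]]]
0.099 [[[348.6, 240.6]], [[336.2, 234.6]], [[344.2, 228.0]], [[356.4, 233.8]]]
0.1 [[[348.6, 240.3]], [[336.2, 234.3]], [[344.2, 227.7]], [[356.5, 233.5]]]
0.062 [[[347.6, 252.4]], [[335.4, 246.4]], [[343.3, 239.7]], [[355.3, 245.5]]]
```

View pics/z44.png

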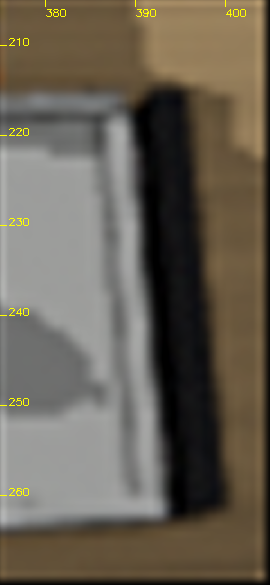

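View pics/z45.png

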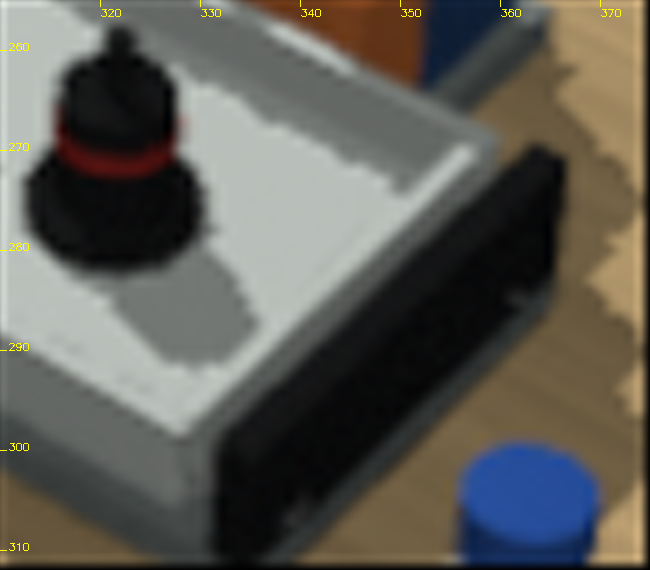

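```bash
python3 - <<'E'
from h import *
for n,roi in(('top',(350,225,395,262)),('side',(300,255,335,300))):
    A=cv2.cvtColor(cv2.imread(f'pics/{n}12.png'),6).astype(np.float32)
    for k in('13','27'):
        B=cv2.cvtColor(cv2.imread(f'pics/{n}{k}.png'),6).astype(np.float32)
        u0,v0,u1,v1=roi; print(n,k,cv2.phaseCorrelate(A[v0:v1,u0:u1],B[v0:v1,u0:u1],cv2.createHanningWindow((u1-u0,v1-v0),cv2.CV_32F)))
T=cal(load('top27'),'top'); S=cal(load('side27'),'side')
# stop: triangulate top +x/-y and near corners
def tri(a,b):
    o1,d1,o2,d2=T['xyz'],ray(T,*a),S['xyz'],ray(S,*b)
    k=np.linalg.lstsq(np.c_[d1,-d2],o2-o1,rcond=None)[0]; p,q=o1+d1*k[0],o2+d2*k[1]; return (p+q)/2,np.linalg.norm(p-q)
print('stop +x,-y top corner',tri((394.5,215.3),(365.5,270.8)))
print('stop -x,-y',tri((399.5,261.5),(332.5,304)))
print('rim corner',tri((388.5,216.5),(358.3,268.8)))
E
```

```text
top 13 ((0.5140012971723884, 0.11620159373519812), 0.9606209664874606)
top 27 ((0.4077629025341878, 0.09913240600803874), 0.9763589029841953)
side 13 ((-0.09917123758805602, 0.6522976004494438), 0.9357060868063091)
side 27 ((-0.12457369126072138, 0.6401982409532962), 0.9418907442210633)
stop +x,-y top corner (array([ 0.54673872, -0.32329436,  0.05041714]), np.float64(0.00019401965984504064))
stop -x,-y (array([ 0.41818109, -0.32777104,  0.04327489]), np.float64(0.006717347016795292))
rim corner (array([ 0.54336614, -0.30619862,  0.04915828]), np.float64(0.0019437480789583003))
```

```bash
python3 - <<'E'
from h import *
T=cal(load('top27'),'top'); S=cal(load('side27'),'side')
a=np.radians(1.69)
def ty(p): return round(float(-np.sin(a)*(p[0]-.4779)+np.cos(a)*(p[1]+.076)),4)  # tray-frame y rel. start floor mid
print('rim outer now', ty(atz(T,389.9,240,.046)))
for z in(.0,.012,.02,.028,.046,.05): print(z,'stop near edge (orig 392.4)',ty(atz(T,392.4,240,z)),' far edge 397.3',ty(atz(T,397.3,240,z)))
a1=np.vstack([cv2.imread(f'pics/{k}.png')[215:262,370:405] for k in('top0','top27')])
cv2.imwrite('pics/cmp.png',cv2.resize(np.hstack([cv2.imread(f'pics/{k}.png')[212:264,372:404] for k in('top0','top27')]),None,fx=11,fy=11,interpolation=cv2.INTER_NEAREST))
for k in('top0','top27'):
    im=cv2.cvtColor(cv2.imread(f'pics/{k}.png'),6); print(k,im[240,384:402],im[250,384:402])
E
```

```text
rim outer now -0.2312
0.0 stop near edge (orig 392.4) -0.2493  far edge 397.3 -0.2632
0.012 stop near edge (orig 392.4) -0.2464  far edge 397.3 -0.2602
0.02 stop near edge (orig 392.4) -0.2444  far edge 397.3 -0.2581
0.028 stop near edge (orig 392.4) -0.2424  far edge 397.3 -0.256
0.046 stop near edge (orig 392.4) -0.238  far edge 397.3 -0.2514
0.05 stop near edge (orig 392.4) -0.237  far edge 397.3 -0.2504
top0 [92 94 94 94 93 95 96 80 28  4 10 15 16 16 34 69 83 80] [93 92 90 90 91 92 91 92 73 21  2 14 16 17 13 36 69 81]
top27 [156 157 158 141 104 131 159 127  36   0  14  19  15  17  40  76  92  90] [142 147 130 142 141 107 135 158 124  33   0  13  20  20  19  40  77  91]
```

View pics/cmp.png

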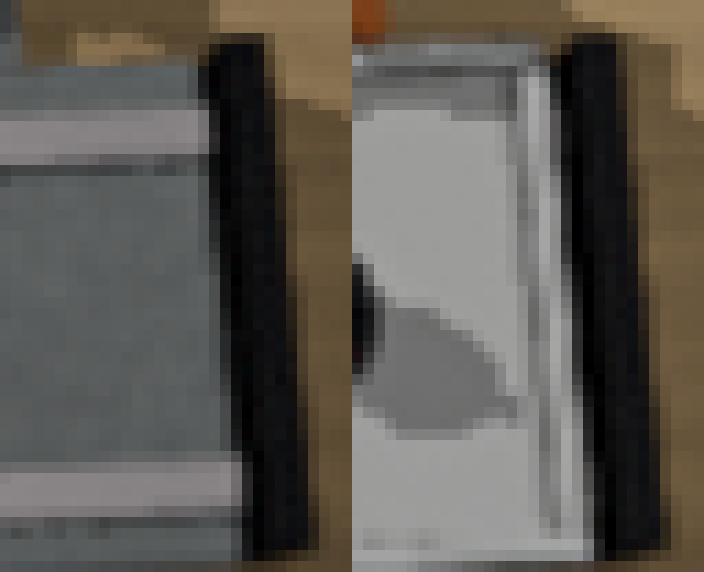

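```bash
python3 - <<'E'
from h import *
for k in('top12','top13','top27'):
    im=cv2.cvtColor(cv2.imread(f'pics/{k}.png'),6)
    for v in(228,240,252): print(k,v,im[v,383:398])
for k in('side12','side13','side27'):
    im=cv2.cvtColor(cv2.imread(f'pics/{k}.png'),6)
    print(k,im[262:285,345]); print(k,im[240:262,352-40])
E
```

```text
top12 228 [157 158 159 143 111 141 157 123  31   0  17  21  19  20  49]
top12 240 [158 158 158 159 146 110 132 160 128  37   1  14  19  18  14]
top12 252 [114 110 111 112 112  97  58  86 120  97  30   0   3  13  17]
top13 228 [154 155 156 140 110 139 154 119  30   0  14  21  19  18  47]
top13 240 [155 155 155 156 140 101 129 158 126  34   3  11  18  19  17]
top13 252 [156 156 156 157 157 143 105 126 163 135  41   0  10  19  18]
top27 228 [156 157 158 141 111 140 156 121  31   0  17  20  16  19  48]
top27 240 [157 156 157 158 141 104 131 159 127  36   0  14  19  15  17]
top27 252 [158 157 157 158 158 144 105 128 164 136  40   0  12  17  20]
side12 [158 116 109 108 108 108 113 123 124 144 199 199 198 198 198 198 197 194
 199 198 176 125  93]
side12 [166 174 169 168 186 193 117 108 109 108 110 119 125 134 174 200 200 200
 200 200 200 199]
side13 [152 112 105 104 104 104 108 118 119 138 191 191 191 191 191 190 189 186
 191 190 167 115  88]
side13 [160 167 163 161 179 186 112 105 104 104 106 114 120 128 167 192 192 193
 192 192 192 192]
side27 [149 110 103 102 102 102 106 116 117 136 188 188 188 188 188 188 186 183
 188 188 164 112  87]
side27 [156 165 161 158 176 183 110 103 103 103 104 112 118 126 165 189 189 189
 190 189 189 189]
```

The tray rim's pixel profile is the same now as when it was pressed at 30 N against the stop, so it hasn't moved off. The wedge is flush, the tapper is upright on the coaster, and the arm is clear. I'll hand the job in.

```bash
python3 - <<'E'
from station import order
print(order.sign_off())
E
```

```text
the job is handed in; nothing more can be done
None
```

The job is done and handed in at about 33 s of the 210 s limit; sign-off gave no verdict.

- **Fittings:** Only the valve and the bracket were on the turntable. Both now stand upright in the tray.
- **Tray:** I pulled it along until a steady 30 N moved it no further. Its rim was at the same pixels in the last picture as it was under that push.
- **Wedge:** I set the large wedge in the slot and pressed its head down with the tapping block until about 52 N met a hard stop. At that stop the head top was at 0.098 m, which matches home.
- **Tapping block:** It stands upright on its coaster, and its foot met the cork at the same height as at pick-up. I did not move or touch any other object.

**Checks that disagreed:**
- **Tray travel:** I measured about 114–116 mm, not 130 mm. I took this to mean the tray did not start at 0, since it was firmly blocked and its lug lined up with the slot block. My camera estimates could not rule out a gap of a few millimetres at the stop.
- **Wedge edges:** Their positions in the side picture differed by up to about 1 pixel (2–3 mm) from the predicted home position. I relied on the hard stop and the contact height instead.

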